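Turn the wear pins for their second run

ROBOT

A 6-joint arm with a two-finger parallel gripper is mounted at the origin on a cart in front of the work surface, level with it; the furniture and walls round the work are solid. World frame = base frame: x ahead of the robot, y to its left, z up, the work surface at z = 0. Lengths are in m, angles in degrees, forces in N, time in s.
With the tool pointing down it reaches from about 0.25 to 0.725 m from the base axis. Payload 9.7 kg.
Tool frame: the origin (TCP) lies between the finger pads; the fingertips stand 17 mm ahead of it and the grasp point (between the pads) lies 2 mm behind it; z points along the fingers, y is the line along which they close (so a half turn about z gives the same grasp; the last joint's range is limited). The gripper opens to 85 mm and grips with 20 to 120 N. Pads are 22 mm wide; open, the fingers measure 114 mm over their backs; the gripper's body (76 mm by 85 mm) begins 54 mm behind the grasp point. The pads swing forward as they close: fully open they stand 13 mm farther back than shut.
Start: joints at [-69.099, 4.979, 10.078, 95.1, 0, 90], TCP at [0.196, -0.514, 0.248] pointing down, gripper open.
Joint ranges: [-179.16, 179.16], [-48.56, 103.87], [-65.8, 70.77], [-126.05, 130.52], [-82.76, 87.17], [-180, 180]. Speed limits (degrees/s): [127.2, 127.2, 147.25, 180, 180, 180].

INTERFACE

Orientations are given as a 3x3 rotation matrix whose columns are the frame's x, y, z axes.
In Python, from rig import ctrl, read_camera gives the robot as it stands.
- The arm moves only by the shell command python3 -m creep 'ROWS' [FORCE]. ROWS is JSON, a list of rows, each an object with "hand": the opening in per cent of the stroke, from 0 (shut) to 100 (fully open); "dp": the shift along the world's x, y, z in mm, a list of three; "twist": the turn about the world's z in degrees. A call has 1 to 8 rows; each row is the pose to reach, as a shift and turn from the pose commanded when the call began; what a row does not reach only later rows make up. A row lasts 1/10 s, in which the tool goes at most 50 mm and 8.59 degrees, less where a joint would pass 70% of its speed; a pose out of reach is approached as far as the arm can. A call with a gripper value outside its range is refused whole. The fingers move at their own pace and stop on an object; FORCE is the grip in N (left out, the last holds). Time passes only in rows, so rows that repeat a pose let the fingers close. It gives the time, the measured TCP pose, the force, the opening and the grip force at its end, in the units of the state.
- ctrl.sense(): the state, without advancing time (a new reading comes with each control period).
- read_camera(name): name is "side" or "top" or "wrist"; returns a dict with "pixels" (384x512x3 uint8, blue, green, red), "z_map" (384x512 float32, m along the optical axis (not along the pixel's ray), 0 where there is no reading), "vertical_fov" (degrees; the focal length in pixels is half the picture's height over the tangent of half this angle, whatever the lens; pixels are square), "cx", "cy" (the principal point, pixels), "rvec" (rotation vector, rad) and "tvec" (3), from world to camera coordinates, as OpenCV has them; the wrist camera has in their place "hand_eye" (4x4, takes a point from camera to tool coordinates, whose origin is the TCP and whose axes are the flange's). Camera axes: x right, y down, z forward; pixel columns grow to the right and rows downward; lengths in m; the calibration is good to about 2 mm. The wrist camera is an equidistant fisheye: a pixel r from the principal point sees the ray r / f radians off the axis. A picture is of the moment at which its call begins: read the wrist's pose just before it.
- ctrl.finish_job(): hands the job in; it is judged then, once.
The state is a dict: "time": time; "joint_positions": joint angles; "dq": joint speeds; "joint_torque": joint torques, N m; "tool_pos": TCP position; "tcp_rot": TCP orientation; "wrist_force": force on the tool from outside, world axes, zero at the start; "torque": the same for the moment, N m; "gripper_width": finger opening in m; "gripper_force": force on a finger pad.
Only numpy, scipy, OpenCV 4.12 (cv2) and the standard library are available. Lean on these libraries where they do the work, as an engineer would, in place of code of your own. Each camera call takes 0.05 s, during which the arm holds its last target. There are 200 camera calls.

TASK

Turn the pins of the wear-pin carrier for their second run: lift the nose guard up off its two lugs and stand it upright on the worktop clear of the carrier, and wind the crank until the clamp slide is at the open mark. Then turn every pin end for end in its own V notch, so that its unworn domed nose points out at the front and the worn flat end to the rear, wind the claws shut again to the shut mark and hang the guard back on its lugs. Leave the other things on the bench where they are.

Things in the scene. Friction and masses are not known exactly. Their poses are not given: they have to be found in the camera images.
- carrier: Fixed: grey base 146 x 160 mm, top 30 mm above the worktop, with two steel V rails across it. Origin under its middle on the worktop; -x to its front (towards the robot), +y to its crank end. Rails along y, 10 mm thick, at x = -35 and +35 mm, tops at z = 72 mm. Free worktop: x 0.40 to 0.47, y -0.42 to -0.22 in the robot's frame; the stereo microscope (x over 0.45, y -0.21 to 0.07, 0.4 m high) stands between.
- notch1 (a point): Fixed: where pin 1's middle belongs, -50 mm along the carrier's y, 66 mm above the worktop; its axes are the carrier's. A pin lies along x in two 90-degree V notches 28 mm wide at the top. Between the rails (60 mm) the floor is 36 mm below. 43 to 51 mm to the rear is the claw, its top 12 mm above this point.
- notch2 (a point): Fixed: where pin 2's middle belongs, 0 mm along the carrier's y, 66 mm above the worktop; its axes are the carrier's. A pin lies along x in two 90-degree V notches 28 mm wide at the top. Between the rails (60 mm) the floor is 36 mm below. 43 to 51 mm to the rear is the claw, its top 12 mm above this point.
- notch3 (a point): Fixed: where pin 3's middle belongs, 50 mm along the carrier's y, 66 mm above the worktop; its axes are the carrier's. A pin lies along x in two 90-degree V notches 28 mm wide at the top. Between the rails (60 mm) the floor is 36 mm below. 43 to 51 mm to the rear is the claw, its top 12 mm above this point.
- lug_mid (a point): Fixed: half-way between the carrier's two lugs, level with their tops (59 mm above the worktop), 74 mm to the front of the carrier's middle. The lugs are upright steel tongues 6 mm thick along x, 18 mm high, 75 to 97 mm either side, on which the guard hangs: its handle's middle is then 6.5 mm to the rear of this point and 43 mm above it, and the rear edge of its hood leans on the front rail.
- scale (a point): Fixed: the shut mark on the scale, 80 mm above the worktop at the crank end. Ticks each 2 mm along y; the two long ones are the shut mark (0) and the open mark (12 mm, nearer the crank). The white index line is on the clamp slide. The screw bracket behind ends 34 mm along +y, its top as high.
- clamp (a joint): Clamp slide with three claws, m along the carrier's +y: 0 = index at the shut mark (claws over the pins' rear necks), 0.012 = at the open mark (pins lift straight out). Moved only by the crank; stays where left; end stops at about -0.0013 and 0.0145. Within 1 mm of a mark is good; a little past the open mark does no harm.
- crank (a joint): Crank of the clamp screw, rad, turning about the carrier's y axis. 0 = arm straight up; growing takes the handle from the top to the rear, down, to the front and up (anticlockwise seen from the handle's end) and opens the clamp 6 mm a turn: two turns from the shut to the open mark. About 2 N at the handle turns it. Starts at 0 to 0.9, near shut.
- crank_axis (a point): Fixed point on the crank's axis, 68 mm above the worktop, level along y with point handle_grip; its axes are the carrier's.
- handle_grip (a point): Crank's black handle, near its middle: a bar 14 mm thick, 60 mm long, lying along the carrier's y, 32 mm from the crank's axis. It revolves on its own pin, so it can be pinched from above and led round the circle (lowest 36 mm above the worktop). The bar ends 26 mm outward of this point; the crank arm is 34 mm inward.
- pin1_mid (a point): Middle of brass wear pin 1: square body 16 x 16 mm, 56 mm long, with at each end a round neck 11 mm thick, 24 mm long, and a nose: 14 mm long and domed at the unworn end, 6 mm and flat at the worn end. +x points along the pin to the domed end. About 110 g. May be absent. Starts in its notch, domed end to the rear.
- pin1_dome (a point): Tip of the domed, unworn nose of pin 1, 66 mm from the pin's middle.
- pin2_mid (a point): Middle of brass wear pin 2: square body 16 x 16 mm, 56 mm long, with at each end a round neck 11 mm thick, 24 mm long, and a nose: 14 mm long and domed at the unworn end, 6 mm and flat at the worn end. +x points along the pin to the domed end. About 110 g. May be absent. Starts in its notch, domed end to the rear.
- pin2_dome (a point): Tip of the domed, unworn nose of pin 2, 66 mm from the pin's middle.
- pin3_mid (a point): Middle of brass wear pin 3: square body 16 x 16 mm, 56 mm long, with at each end a round neck 11 mm thick, 24 mm long, and a nose: 14 mm long and domed at the unworn end, 6 mm and flat at the worn end. +x points along the pin to the domed end. About 110 g. May be absent. Starts in its notch, domed end to the rear.
- pin3_dome (a point): Tip of the domed, unworn nose of pin 3, 66 mm from the pin's middle.
- guard_grip (a point): Middle of the guard's black bar handle, 11 mm thick, 70 mm along y. The guard is an aluminium hood 52 x 188 mm, 41 mm high, with an 18 mm foot folded to its front, the handle 67 mm above its foot, open below and at the rear; 160 g. It hangs over the pins' front noses by a 12 mm wide, 24 mm deep slot, open below, in each end ear, 6.5 mm to the front of the handle; lifted straight up 30 mm it is free. It stands by itself. Axes as the carrier's at the start.
- loupe: Black stand magnifier 39 mm across, 38 mm high; bystander. Origin under its middle.
- marker_black: Black marker pen 136 x 17 x 19 mm, lying behind the carrier; bystander. Origin under its middle.

How it is judged (in metres and radians):
On the way, in this order (a step that is already met when the one before it is completed fails the run):
1. the guard is off its lugs and stands on the worktop, and the clamp slide is at the open mark (height (world z) of guard_grip between 0.06 and 0.073 m and angle between guard_grip's own z axis and vertical below 0.12 rad and contact force between guard and carrier below 0.05 N and value of joint clamp above 0.0105 m), for 0.2 s.
2. every pin lies in its own notch with its domed nose to the front, the clamp still open (x of pin1_mid in the frame of carrier between -0.005 and 0.005 m and y of pin1_mid in the frame of carrier between -0.054 and -0.046 m and z of pin1_mid in the frame of carrier between 0.062 and 0.069 m and x of each of pin1_dome, pin2_dome, pin3_dome in the frame of carrier below -0.058 m and z of pin1_dome in the frame of carrier between 0.061 and 0.071 m and x of pin2_mid in the frame of carrier between -0.005 and 0.005 m and y of pin2_mid in the frame of carrier between -0.004 and 0.004 m and z of pin2_mid in the frame of carrier between 0.062 and 0.069 m and z of pin2_dome in the frame of carrier between 0.061 and 0.071 m and x of pin3_mid in the frame of carrier between -0.005 and 0.005 m and y of pin3_mid in the frame of carrier between 0.046 and 0.054 m and z of pin3_mid in the frame of carrier between 0.062 and 0.069 m and z of pin3_dome in the frame of carrier between 0.061 and 0.071 m and value of joint clamp above 0.0085 m), for 0.2 s.
At the end, for the whole second after the job is handed in: every pin lies in its own notch (within 4 mm), domed nose to the front, level; the clamp slide is within 1.2 mm of the shut mark; the guard hangs on both lugs, fully down (within 3 mm), level and at rest (x of pin1_mid in the frame of carrier between -0.005 and 0.005 m and y of pin1_mid in the frame of carrier between -0.054 and -0.046 m and z of pin1_mid in the frame of carrier between 0.062 and 0.069 m and x of each of pin1_dome, pin2_dome, pin3_dome in the frame of carrier below -0.058 m and z of pin1_dome in the frame of carrier between 0.061 and 0.071 m and x of pin2_mid in the frame of carrier between -0.005 and 0.005 m and y of pin2_mid in the frame of carrier between -0.004 and 0.004 m and z of pin2_mid in the frame of carrier between 0.062 and 0.069 m and z of pin2_dome in the frame of carrier between 0.061 and 0.071 m and x of pin3_mid in the frame of carrier between -0.005 and 0.005 m and y of pin3_mid in the frame of carrier between 0.046 and 0.054 m and z of pin3_mid in the frame of carrier between 0.062 and 0.069 m and z of pin3_dome in the frame of carrier between 0.061 and 0.071 m and x of guard_grip in the frame of lug_mid between 0 and 0.013 m and y of guard_grip in the frame of lug_mid between -0.009 and 0.009 m and z of guard_grip in the frame of lug_mid between 0.04 and 0.0465 m and angle between guard_grip's own z axis and vertical below 0.12 rad and value of joint clamp between -0.0014 and 0.0012 m and linear speed of guard below 0.02 m/s); the robot touches nothing.
It fails at once if another thing on the bench is pushed more than 4 cm from its place (distance of any of loupe, marker_black from where it was at the start of the episode above 0.04 m).
Of pin1, pin2, pin3 only 2 to 3 are there at a start; the rules pass over those that are not, and their reading is None.
At some moment in a run one of guard may be knocked a few centimetres aside while the robot is not near it.
Once in a run the grip may slacken for a moment while it holds something.
It also fails if it takes over 210 s, if anything falls off the work surface, if the arm or the gripper's body presses on something with over 40 N, if the wrist force passes 120 N, or if a joint passes its speed limit or range.

## Working session

There is one attempt and no reset: what is moved stays moved. The work goes in short steps, Python scripts to look and compute and a shell command to move; the robot and the scene stay as the last step left them, time stands still between calls to the robot, and variables do not carry over. Pictures are saved under pics/ and viewed, at most 14 in all, crops included, and the job is handed in when it is done.

```bash
ls; mkdir -p pics; cat > h.py <<'E'
import numpy as np, cv2
from rig import ctrl, read_camera
def cam(n):
    s=ctrl.sense(); c=read_camera(n); c['s']=s
    c['f']=192/np.tan(np.radians(c['vertical_fov'])/2)
    return c
def cloud(c):
    z=c['z_map']; v,u=np.mgrid[0:384,0:512]
    x=(u-c['cx'])/c['f'];y=(v-c['cy'])/c['f']
    if 'rvec' in c:
        P=np.dstack([x*z,y*z,z])
        R=cv2.Rodrigues(np.array(c['rvec'],float))[0]; t=np.array(c['tvec'],float).ravel()
        W=(P-t)@R
    else:
        r=np.hypot(x,y); k=np.where(r>1e-9,np.tan(np.minimum(r,1.5))/np.maximum(r,1e-9),1)
        P=np.dstack([x*k*z,y*k*z,z]); H=np.array(c['hand_eye'])
        T=P@H[:3,:3].T+H[:3,3]
        W=T@np.array(c['s']['tcp_rot']).T+np.array(c['s']['tool_pos'])
    W[z<=0]=np.nan
    return W
E
python3 - <<'E'
from h import *
for n in ('side','top'):
    c=cam(n); cv2.imwrite(f'pics/{n}0.png',c['pixels']); np.savez(f'{n}0.npz',W=cloud(c),p=c['pixels'])
    if 'rvec' in c:
        R=cv2.Rodrigues(np.array(c['rvec'],float))[0]; print(n,-R.T@np.array(c['tvec']).ravel(),c['vertical_fov'])
print(ctrl.sense())
E
```

```text
pics
side [0.4096556  0.93528671 0.4643938 ] 57.95553081918731
top [0.39861326 0.18434602 0.94990424] 54.418583646098554
{'time': 0.1, 'joint_positions': array([-6.90990466e+01,  5.00841867e+00,  1.00387369e+01,  9.50990222e+01,
       -1.49161721e-03,  8.99998100e+01]), 'dq': array([ 0.13407221, -0.02157644,  0.03704461,  0.02157594, -0.00871574,
       -0.07548302]), 'joint_torque': array([-4.69982042e-04, -5.21560156e+01,  4.65653622e+01,  1.60506566e-02,
        2.31844189e-05, -8.53100460e-06]), 'tool_pos': array([ 0.19614289, -0.51364137,  0.24764714]), 'tcp_rot': array([[ 9.34197343e-01,  3.56756386e-01, -4.52107231e-04],
       [ 3.56756672e-01, -9.34196683e-01,  1.11091897e-03],
       [-2.60296366e-05, -1.19910983e-03, -9.99999281e-01]]), 'wrist_force': array([-0.65551315, -0.01367526,  0.22904638]), 'torque': array([ 0.03135525,  0.02913647, -0.0330615 ]), 'gripper_force': 0.0, 'gripper_width': 0.08513443820525958}
```

```bash
python3 -m creep --help 2>&1 | head -5; python3 - <<'E'
import cv2,numpy as np
a=cv2.imread('pics/side0.png');b=cv2.imread('pics/top0.png')
cv2.imwrite('pics/both0.png',cv2.resize(np.vstack([a,b]),None,fx=.78,fy=.78))
E
```

```text
invalid input: not JSON, or not a number
```

View pics/top0.png

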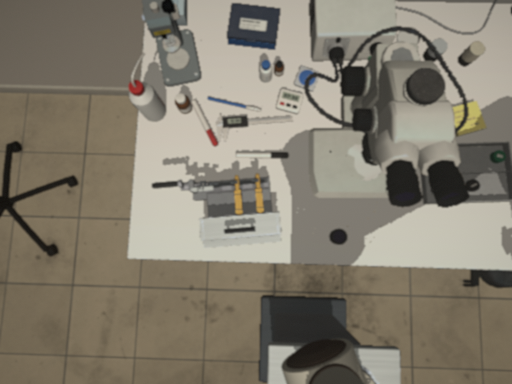

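View pics/side0.png

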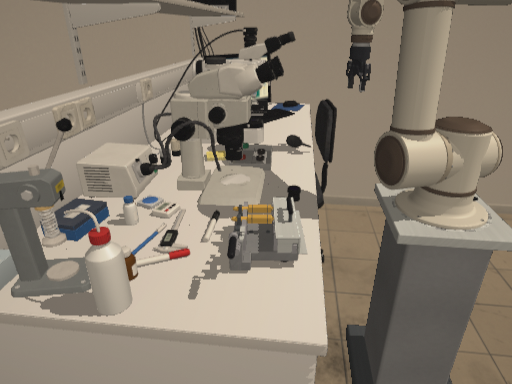

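The top view shows the carrier with the guard's black handle at (240,229). Two pins lie at u=238 and 260, and the notch at about u=216 is empty. The crank handle is at (165,184), the loupe at (338,236) and the marker at (262,154). The side view shows the guard hanging.

```bash
python3 - <<'E'
import numpy as np,cv2
d=np.load('top0.npz');W=d['W'];p=d['p'].astype(int)
def at(u,v,r=1): return np.round(np.nanmedian(W[v-r:v+r+1,u-r:u+r+1].reshape(-1,3),0),4)
for n,u,v in [('guard',240,229),('guardL',228,231),('guardR',252,228),('crankh',158,185),('crankh',170,184),('pin2',239,195),('pin1',260,193),('pinfront2',240,211),('pinfront1',261,210),('loupe',338,236),('marker',262,154),('marker2',284,155),('guardcornerL',203,240),('guardR',279,233)]: print(n,at(u,v))
# yellow pins
hsv=cv2.cvtColor(d['p'],cv2.COLOR_BGR2HSV)
m=cv2.inRange(hsv,(8,120,80),(30,255,255)); m[:170]=0;m[225:]=0
n,l,s,c=cv2.connectedComponentsWithStats(m)
for i in range(1,n):
    if s[i,4]>20:
        Q=W[l==i]; Q=Q[~np.isnan(Q[:,0])]; mu=Q.mean(0); w=np.linalg.svd(Q[:,:2]-mu[:2],full_matrices=0)[2][0]
        print(s[i],mu,np.degrees(np.arctan2(w[1],w[0])),Q.min(0),Q.max(0))
E
```

```text
guard [0.4229 0.2315 0.106 ]
guardL [0.4177 0.2586 0.1065]
guardR [0.4259 0.2047 0.1067]
crankh [0.5179 0.4228 0.106 ]
crankh [0.5211 0.396  0.1052]
pin2 [0.5041 0.2386 0.0722]
pin1 [0.5098 0.189  0.0732]
pinfront2 [0.466  0.2349 0.073 ]
pinfront1 [0.4696 0.1856 0.074 ]
loupe [ 0.4146 -0.0028  0.0349]
marker [0.6181 0.1869 0.0146]
marker2 [0.6169 0.1306 0.0154]
guardcornerL [0.396  0.3206 0.0741]
guardR [0.4171 0.1423 0.075 ]
[256 181   8  32 174] [0.49808666 0.19168084 0.07160199] -173.53752885126332 [0.46502702 0.1808621  0.02774327] [0.53942221 0.1993282  0.07876679]
[235 182   8  32 181] [0.49332815 0.24109315 0.07179714] -173.89483775672534 [0.4610188  0.23021247 0.02722659] [0.53552741 0.25029333 0.07823068]
```

```bash
python3 -m creep '[{"hand":100,"dp":[15,50,10],"twist":5},{"hand":100,"dp":[30,100,20],"twist":10},{"hand":100,"dp":[45,150,30],"twist":15},{"hand":100,"dp":[55,195,40],"twist":20},{"hand":100,"dp":[65,240,50],"twist":25},{"hand":100,"dp":[75,290,60],"twist":30},{"hand":100,"dp":[85,335,60],"twist":35},{"hand":100,"dp":[95,380,60],"twist":40}]' 30 && python3 -m creep '[{"hand":100,"dp":[15,45,0],"twist":5},{"hand":100,"dp":[30,90,0],"twist":10},{"hand":100,"dp":[45,135,0],"twist":15},{"hand":100,"dp":[60,180,0],"twist":20},{"hand":100,"dp":[75,225,0],"twist":25},{"hand":100,"dp":[90,270,0],"twist":30},{"hand":100,"dp":[105,315,0],"twist":35},{"hand":100,"dp":[110,345,0],"twist":35.6}]'; python3 - <<'E'
from h import *
c=cam('wrist'); cv2.imwrite('pics/w1.png',c['pixels']); np.savez('w1.npz',W=cloud(c),p=c['pixels'])
s=c['s'];print(s['tool_pos'],s['joint_positions'],s['tcp_rot'][:,0],s['time'])
E
```

```text
time: 0.9
tool_pos: [0.291, -0.132, 0.3086]
tcp_rot: [[0.484, 0.875, 0.001], [0.875, -0.484, -0.0], [0.0, 0.001, -1.0]]
wrist_force: [1.8, -0.5, -0.3]
gripper_width: 0.0852
gripper_force: 0.0
time: 1.7
tool_pos: [0.4016, 0.2141, 0.3072]
tcp_rot: [[-0.118, 0.993, -0.001], [0.993, 0.118, -0.0], [-0.0, -0.001, -1.0]]
wrist_force: [0.2, -1.0, -0.1]
gripper_width: 0.0856
gripper_force: 0.0
[0.40162588 0.21405289 0.307246  ] [ 2.80506703e+01 -6.11709928e+00  5.72962124e+00  1.01911456e+02
  9.20871468e-03  1.11275981e+02] [-1.17965366e-01  9.93017676e-01 -2.60211853e-04] 1.7
```

View pics/w1.png

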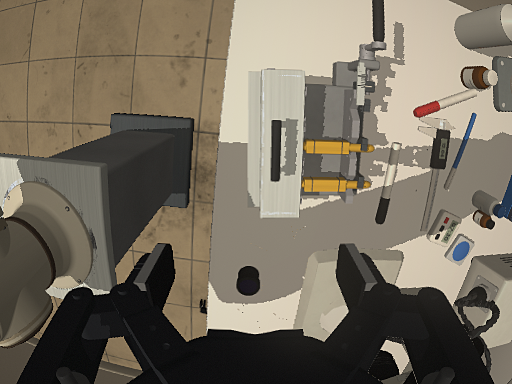

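The wrist view, with right being +x and up +y, shows the guard's handle at (276,150). The pins are at (340,147) and (340,184), the crank handle is at (378,20), and the notch on the crank side is empty.

```bash
cat >> h.py <<'E'
def comp(W,mask,zmin,zmax):
    m=mask&(W[...,2]>zmin)&(W[...,2]<zmax)
    n,l,s,c=cv2.connectedComponentsWithStats(m.astype(np.uint8))
    out=[]
    for i in range(1,n):
        if s[i,4]>40:
            Q=W[l==i]; r=cv2.minAreaRect((Q[:,:2]*1000).astype(np.float32))
            out.append((s[i,:4].tolist(),s[i,4],np.round(r[0],1),np.round(r[1],1),round(r[2],1),np.round(np.median(Q[:,2])*1000,1)))
    return out
E
python3 - <<'E'
from h import *
d=np.load('w1.npz');W=d['W'];p=d['p']
g=p.max(2)<70
R=np.zeros(g.shape,bool);R[0:235,235:420]=1
print('dark');[print(*o) for o in comp(W,g&R,.05,.13)]
hsv=cv2.cvtColor(p,cv2.COLOR_BGR2HSV)
y=cv2.inRange(hsv,(8,120,60),(30,255,255))>0
print('pins');[print(*o) for o in comp(W,y&R,.055,.1)]
print('guard bright');[print(*o) for o in comp(W,(p.min(2)>110)&R,.068,.09)]
# table edge
for v in (100,150,200): 
    r=W[v]; i=np.where((np.abs(r[:,2])<.01))[0]; print(v,r[i[0]])
E
```

```text
dark
[372, 0, 13, 42] 453 [521.9 406.4] [14.2 51.4] 5.8 105.0
[271, 120, 11, 61] 528 [423.6 235.5] [12.6 68.8] 5.9 106.2
[357, 136, 10, 14] 41 [532.6 255.1] [15.6  6.2] 70.8 69.6
[353, 171, 11, 12] 48 [537.5 208.1] [12.8  5. ] 60.0 69.2
pins
[303, 140, 71, 14] 720 [505.2 244.7] [95.5 15.7] 7.3 72.8
[301, 177, 57, 15] 697 [501.4 193.3] [76.  16.2] 6.4 72.9
[363, 181, 8, 7] 41 [554.5 199.8] [ 8.3 10.9] 88.2 69.8
guard bright
[360, 44, 13, 16] 124 [521.1 370.1] [13.9 19.3] 4.4 76.2
[354, 60, 25, 45] 434 [518.4 331.8] [60.4 25.6] 76.3 79.4
[260, 70, 47, 149] 5477 [432.6 235.5] [ 54.5 188.3] 6.1 75.5
[352, 116, 8, 22] 149 [521.6 273.4] [10.1 26.7] 8.4 71.6
[348, 155, 9, 21] 130 [526.8 223.2] [ 9.4 26.7] 4.5 71.4
[345, 193, 8, 10] 71 [532.  178.8] [10.4 12.4] 9.5 71.0
100 [ 0.34540418  0.28139135 -0.00210484]
150 [ 0.34507328  0.20648091 -0.00272475]
200 [-0.12268043  0.06571779 -0.0011472 ]
```

```bash
python3 -m creep '[{"hand":60,"dp":[10,12,-40],"twist":-0.4},{"hand":60,"dp":[22.5,23,-85],"twist":-0.7},{"hand":60,"dp":[22.5,23,-130],"twist":-0.7},{"hand":60,"dp":[22.5,23,-170],"twist":-0.7},{"hand":60,"dp":[22.5,23,-190],"twist":-0.7},{"hand":60,"dp":[22.5,23,-206],"twist":-0.7},{"hand":60,"dp":[22.5,23,-206],"twist":-0.7},{"hand":60,"dp":[22.5,23,-206],"twist":-0.7}]' 40 && python3 -m creep '[{"hand":0,"dp":[0,0,0],"twist":0},{"hand":0,"dp":[0,0,0],"twist":0},{"hand":0,"dp":[0,0,0],"twist":0},{"hand":0,"dp":[0,0,0],"twist":0},{"hand":0,"dp":[0,0,0],"twist":0},{"hand":0,"dp":[0,0,0],"twist":0}]' 50
```

```text
time: 2.55
tool_pos: [0.4236, 0.2341, 0.1026]
tcp_rot: [[-0.101, 0.995, -0.0], [0.995, 0.101, -0.0], [-0.0, -0.0, -1.0]]
wrist_force: [-0.3, -0.0, 0.4]
gripper_width: 0.0514
gripper_force: 0.0
time: 3.15
tool_pos: [0.4241, 0.2344, 0.1032]
tcp_rot: [[-0.101, 0.995, 0.001], [0.995, 0.101, 0.001], [0.001, 0.001, -1.0]]
wrist_force: [-2.1, 0.1, 6.2]
gripper_width: 0.0092
gripper_force: 48.7
```

```bash
python3 -m creep '[{"hand":0,"dp":[0,0,10],"twist":0},{"hand":0,"dp":[0,0,22],"twist":0},{"hand":0,"dp":[0,0,36],"twist":0},{"hand":0,"dp":[0,0,50],"twist":0},{"hand":0,"dp":[-10,0,65],"twist":0},{"hand":0,"dp":[-35,0,70],"twist":0},{"hand":0,"dp":[-64,-10,70],"twist":-2},{"hand":0,"dp":[-66,-40,70],"twist":-4}]' && python3 -m creep '[{"hand":0,"dp":[0,-35,0],"twist":-2},{"hand":0,"dp":[0,-75,0],"twist":-2},{"hand":0,"dp":[0,-115,0],"twist":-2},{"hand":0,"dp":[0,-155,0],"twist":-2},{"hand":0,"dp":[0,-195,0],"twist":-2},{"hand":0,"dp":[0,-235,0],"twist":-2},{"hand":0,"dp":[0,-275,0],"twist":-2},{"hand":0,"dp":[0,-300,0],"twist":-2}]'
```

```text
time: 3.95
tool_pos: [0.3559, 0.1951, 0.1736]
tcp_rot: [[-0.034, 0.999, 0.001], [0.999, 0.034, 0.001], [0.001, 0.001, -1.0]]
wrist_force: [0.5, -1.1, -2.0]
gripper_width: 0.0092
gripper_force: 49.0
time: 4.75
tool_pos: [0.3575, -0.1081, 0.1735]
tcp_rot: [[0.005, 1.0, 0.001], [1.0, -0.005, -0.001], [-0.001, 0.001, -1.0]]
wrist_force: [1.4, 0.7, -1.2]
gripper_width: 0.0088
gripper_force: 49.0
```

```bash
python3 -m creep '[{"hand":0,"dp":[0,-40,0],"twist":0},{"hand":0,"dp":[0,-85,0],"twist":0},{"hand":0,"dp":[0,-130,0],"twist":0},{"hand":0,"dp":[0,-175,0],"twist":0},{"hand":0,"dp":[0,-212,0],"twist":0},{"hand":0,"dp":[35,-212,-20],"twist":0},{"hand":0,"dp":[77,-212,-40],"twist":0},{"hand":0,"dp":[77,-212,-70],"twist":0}]' && python3 -m creep '[{"hand":0,"dp":[0,0,-15],"twist":0},{"hand":0,"dp":[0,0,-25],"twist":0},{"hand":0,"dp":[0,0,-30],"twist":0},{"hand":0,"dp":[0,0,-33],"twist":0},{"hand":0,"dp":[0,0,-33],"twist":0}]'
```

```text
time: 5.55
tool_pos: [0.4387, -0.3189, 0.1028]
tcp_rot: [[0.003, 1.0, 0.003], [1.0, -0.003, -0.001], [-0.001, 0.003, -1.0]]
wrist_force: [-0.8, -0.0, -2.2]
gripper_width: 0.009
gripper_force: 49.2
time: 6.05
tool_pos: [0.4347, -0.3181, 0.0702]
tcp_rot: [[0.004, 1.0, 0.001], [1.0, -0.004, -0.001], [-0.001, 0.001, -1.0]]
wrist_force: [-0.5, 0.6, -1.8]
gripper_width: 0.0091
gripper_force: 49.1
```

```bash
python3 -m creep '[{"hand":0,"dp":[0,0,-1.5],"twist":0},{"hand":0,"dp":[0,0,-2],"twist":0},{"hand":50,"dp":[0,0,-2],"twist":0},{"hand":50,"dp":[0,0,-2],"twist":0},{"hand":50,"dp":[0,0,-2],"twist":0},{"hand":50,"dp":[0,0,-2],"twist":0},{"hand":50,"dp":[0,0,8],"twist":0},{"hand":50,"dp":[0,0,30],"twist":0}]' && python3 -m creep '[{"hand":50,"dp":[0,0,45],"twist":0},{"hand":50,"dp":[0,0,90],"twist":0},{"hand":50,"dp":[-40,10,115],"twist":0},{"hand":50,"dp":[-80,40,140],"twist":1},{"hand":50,"dp":[-80,85,155],"twist":2},{"hand":50,"dp":[-80,130,155],"twist":3},{"hand":50,"dp":[-80,175,155],"twist":4},{"hand":50,"dp":[-80,220,155],"twist":5}]';  python3 - <<'E'
from h import *
c=cam('wrist'); W=cloud(c);p=c['pixels']; np.savez('w2.npz',W=W,p=p)
[print(*o) for o in comp(W,p.max(2)<70,.055,.08)]
E
```

```text
time: 6.85
tool_pos: [0.4339, -0.3172, 0.0986]
tcp_rot: [[0.003, 1.0, -0.002], [1.0, -0.003, 0.002], [0.002, -0.002, -1.0]]
wrist_force: [0.9, -0.5, 0.1]
gripper_width: 0.0427
gripper_force: 0.0
time: 7.65
tool_pos: [0.3542, -0.0964, 0.2554]
tcp_rot: [[-0.083, 0.997, 0.002], [0.997, 0.083, -0.0], [-0.001, 0.002, -1.0]]
wrist_force: [1.1, 0.0, 0.8]
gripper_width: 0.0427
gripper_force: 0.0
[8, 33, 36, 106] 904 [51.7 -1.7] [140.   51.6] 87.1 70.7
[440, 275, 9, 23] 106 [ 660.4 -251.7] [25.9 11.5] 82.8 67.8
[294, 303, 12, 26] 164 [ 434.6 -303. ] [41.8 10.6] 89.5 70.7
```

```bash
python3 -m creep '[{"hand":50,"dp":[0,45,0],"twist":0},{"hand":50,"dp":[0,90,0],"twist":0},{"hand":50,"dp":[0,135,0],"twist":0.5},{"hand":50,"dp":[0,180,0],"twist":1},{"hand":50,"dp":[0,225,0],"twist":1},{"hand":50,"dp":[5,270,0],"twist":1},{"hand":50,"dp":[30,310,0],"twist":1},{"hand":50,"dp":[60,345,0],"twist":1}]' && python3 -m creep '[{"hand":50,"dp":[30,25,0],"twist":0},{"hand":50,"dp":[60,50,0],"twist":0},{"hand":50,"dp":[90,75,0],"twist":0},{"hand":50,"dp":[100,80,0],"twist":0},{"hand":50,"dp":[100,80,0],"twist":0}]';  python3 - <<'E'
from h import *
c=cam('wrist'); W=cloud(c);p=c['pixels']; np.savez('w3.npz',W=W,p=p)
print(c['s']['tool_pos'],c['s']['joint_positions'])
print('dark');[print(*o) for o in comp(W,p.max(2)<70,.08,.13)]
hsv=cv2.cvtColor(p,cv2.COLOR_BGR2HSV)
y=cv2.inRange(hsv,(8,120,60),(30,255,255))>0
print('pins');[print(*o) for o in comp(W,y,.055,.1)]
print('bright');[print(*o) for o in comp(W,(p.min(2)>90),.065,.09)]
cv2.imwrite('pics/w3.png',p)
E
```

```text
time: 8.5
tool_pos: [0.4146, 0.2497, 0.2556]
tcp_rot: [[-0.103, 0.995, 0.002], [0.995, 0.103, 0.001], [0.001, 0.002, -1.0]]
wrist_force: [1.2, -0.5, 1.3]
gripper_width: 0.0429
gripper_force: 0.0
time: 9.0
tool_pos: [0.5156, 0.3279, 0.2534]
tcp_rot: [[-0.101, 0.995, -0.001], [0.995, 0.101, -0.001], [-0.001, -0.001, -1.0]]
wrist_force: [-0.6, -0.8, -0.3]
gripper_width: 0.0423
gripper_force: 0.0
[0.51560833 0.32785063 0.25338281] [ 3.24512974e+01  1.38945767e+01  2.07619604e+01  9.69547467e+01
 -2.21504094e-03  1.16634987e+02]
dark
[264, 62, 15, 65] 877 [521.7 410.7] [13.2 59.7] 6.8 105.1
[0, 302, 17, 53] 474 [ 78.7 -11.1] [99.1 47.1] 80.1 100.7
[474, 331, 27, 8] 42 [981.1  71.6] [77.1  2.8] 2.5 92.6
[477, 334, 26, 8] 41 [982.1  71.5] [70.2  3.4] 2.6 101.5
pins
[178, 229, 33, 13] 235 [451.1 239.8] [39.5 10.8] 11.5 69.2
[211, 229, 52, 18] 730 [502.  244.1] [59.8 17.5] 6.3 72.5
[270, 233, 12, 9] 93 [547.3 249.9] [13.5  9.4] 2.5 69.5
[215, 264, 48, 17] 640 [508.  194.5] [58.9 17.6] 5.0 72.2
[269, 268, 12, 9] 85 [552.4 200.9] [14.5 12.9] 5.5 69.0
bright
[429, 46, 21, 46] 505 [709.8 475.1] [16.8 53.8] 1.9 78.4
[257, 123, 18, 20] 172 [522.  370.3] [17.4 19.6] 5.7 76.0
[440, 128, 14, 20] 124 [743.8 395.2] [21.8 24. ] 22.3 65.6
[250, 142, 30, 56] 724 [519.5 332.3] [62.3 26.8] 78.3 79.4
[187, 179, 10, 14] 111 [447.3 304.1] [ 9.3 17.7] 4.8 72.0
[193, 204, 6, 13] 51 [452.4 274.9] [ 5.9 12.4] 5.9 70.4
[251, 204, 9, 28] 239 [521.1 271.5] [ 9.3 34. ] 5.4 71.1
[252, 242, 8, 26] 172 [526.7 221.9] [ 8.4 35.5] 6.0 71.1
[502, 309, 10, 24] 125 [1061.1   80.6] [44.2  5.7] 88.7 74.8
```

View pics/w3.png

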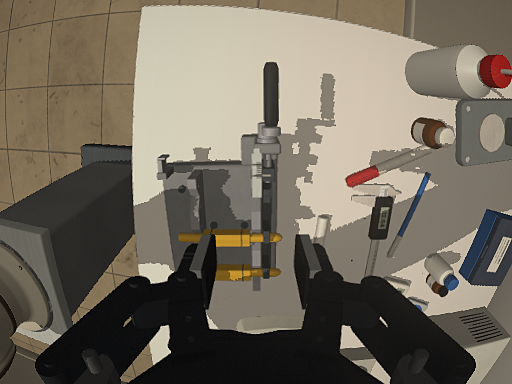

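The wrist view shows the crank handle at (270,94), its hub at (266,133), the bracket and scale at (265,165), and the pins at (240,239) and (240,272). The bar's centre, top height and yaw all agree, which puts the crank at about 8°.

```bash
python3 -m creep '[{"hand":50,"dp":[3,40,0],"twist":0},{"hand":50,"dp":[6,86,-30],"twist":0},{"hand":50,"dp":[6,86,-75],"twist":0},{"hand":50,"dp":[6,86,-115],"twist":0},{"hand":50,"dp":[6,86,-145],"twist":0},{"hand":50,"dp":[6,86,-156],"twist":0},{"hand":50,"dp":[6,86,-156],"twist":0},{"hand":50,"dp":[6,86,-156],"twist":0}]' && python3 -m creep '[{"hand":0,"dp":[0,0,0],"twist":0},{"hand":0,"dp":[0,0,0],"twist":0},{"hand":0,"dp":[0,0,0],"twist":0},{"hand":0,"dp":[0,0,0],"twist":0},{"hand":0,"dp":[0,0,0],"twist":0}]' 40
```

```text
time: 9.85
tool_pos: [0.5212, 0.4133, 0.1009]
tcp_rot: [[-0.101, 0.995, 0.002], [0.995, 0.101, 0.002], [0.002, 0.002, -1.0]]
wrist_force: [-0.4, 0.9, 1.5]
gripper_width: 0.0427
gripper_force: 0.0
time: 10.35
tool_pos: [0.5214, 0.4137, 0.0999]
tcp_rot: [[-0.101, 0.995, 0.002], [0.995, 0.101, 0.002], [0.001, 0.002, -1.0]]
wrist_force: [0.1, 1.6, 6.0]
gripper_width: 0.0126
gripper_force: 39.0
```

```bash
python3 -m creep '[{"hand":0,"dp":[15.2,1.6,-6.5],"twist":0},{"hand":0,"dp":[25.1,2.6,-19.7],"twist":0},{"hand":0,"dp":[27.1,2.8,-36.1],"twist":0},{"hand":0,"dp":[27.1,2.8,-36.1],"twist":0}]' && python3 -m creep '[{"hand":0,"dp":[-6.4,-0.6,-15.3],"twist":0},{"hand":0,"dp":[-19.6,-2,-25.3],"twist":0},{"hand":0,"dp":[-36,-3.7,-27.3],"twist":0},{"hand":0,"dp":[-36,-3.7,-27.3],"twist":0}]'
```

```text
time: 10.75
tool_pos: [0.549, 0.4167, 0.0606]
tcp_rot: [[-0.101, 0.995, 0.001], [0.995, 0.101, 0.001], [0.001, 0.001, -1.0]]
wrist_force: [10.9, 6.6, -5.9]
gripper_width: 0.0127
gripper_force: 39.3
time: 11.15
tool_pos: [0.5116, 0.4125, 0.037]
tcp_rot: [[-0.101, 0.995, 0.003], [0.995, 0.101, 0.001], [0.001, 0.003, -1.0]]
wrist_force: [-0.2, -2.5, 5.9]
gripper_width: 0.0127
gripper_force: 39.9
```

```bash
python3 -m creep '[{"hand":0,"dp":[-15.1,-1.6,6.5],"twist":0},{"hand":0,"dp":[-25,-2.7,19.7],"twist":0},{"hand":0,"dp":[-27,-2.9,36.2],"twist":0},{"hand":0,"dp":[-20.6,-2.2,51.4],"twist":0},{"hand":0,"dp":[-7.4,-0.8,61.4],"twist":0},{"hand":0,"dp":[8.9,0.9,63.4],"twist":0},{"hand":0,"dp":[8.9,0.9,63.4],"twist":0}]' && python3 -m creep '[{"hand":0,"dp":[15.2,1.6,-6.5],"twist":0},{"hand":0,"dp":[25.1,2.6,-19.7],"twist":0},{"hand":0,"dp":[27.1,2.8,-36.1],"twist":0},{"hand":0,"dp":[20.7,2.2,-51.4],"twist":0},{"hand":0,"dp":[7.5,0.8,-61.4],"twist":0},{"hand":0,"dp":[-8.9,-0.9,-63.4],"twist":0},{"hand":0,"dp":[-8.9,-0.9,-63.4],"twist":0}]' && python3 -m creep '[{"hand":0,"dp":[-15.1,-1.6,6.5],"twist":0},{"hand":0,"dp":[-25,-2.7,19.7],"twist":0},{"hand":0,"dp":[-27,-2.9,36.2],"twist":0},{"hand":0,"dp":[-20.6,-2.2,51.4],"twist":0},{"hand":0,"dp":[-7.4,-0.8,61.4],"twist":0},{"hand":0,"dp":[8.9,0.9,63.4],"twist":0},{"hand":0,"dp":[8.9,0.9,63.4],"twist":0}]'
```

```text
time: 11.85
tool_pos: [0.5224, 0.4139, 0.0997]
tcp_rot: [[-0.101, 0.995, 0.002], [0.995, 0.101, 0.002], [0.002, 0.002, -1.0]]
wrist_force: [3.5, 2.5, 8.8]
gripper_width: 0.0127
gripper_force: 41.0
time: 12.55
tool_pos: [0.5115, 0.4124, 0.037]
tcp_rot: [[-0.101, 0.995, 0.003], [0.995, 0.101, 0.001], [0.001, 0.003, -1.0]]
wrist_force: [1.3, -2.0, 6.1]
gripper_width: 0.0123
gripper_force: 40.6
time: 13.25
tool_pos: [0.5223, 0.4138, 0.0997]
tcp_rot: [[-0.101, 0.995, 0.002], [0.995, 0.101, 0.002], [0.002, 0.002, -1.0]]
wrist_force: [2.5, 1.2, 8.7]
gripper_width: 0.0129
gripper_force: 41.2
```

```bash
python3 -m creep '[{"hand":45,"dp":[0,0,0],"twist":0},{"hand":45,"dp":[0,0,0],"twist":0},{"hand":45,"dp":[0,0,0],"twist":0},{"hand":45,"dp":[0,0,20],"twist":0},{"hand":45,"dp":[0,0,60],"twist":0},{"hand":45,"dp":[0,-40,90],"twist":0},{"hand":45,"dp":[-15,-85,110],"twist":0},{"hand":45,"dp":[-30,-130,120],"twist":0}]' && python3 -m creep '[{"hand":45,"dp":[0,-20,10],"twist":0},{"hand":45,"dp":[0,-20,10],"twist":0}]'; python3 - <<'E'
from h import *
c=cam('wrist'); W=cloud(c);p=c['pixels']; np.savez('w4.npz',W=W,p=p)
print(c['s']['tool_pos'],c['s']['joint_positions'])
print('dark');[print(*o) for o in comp(W,p.max(2)<70,.08,.13)]
hsv=cv2.cvtColor(p,cv2.COLOR_BGR2HSV)
y=cv2.inRange(hsv,(8,120,60),(30,255,255))>0
print('pins');[print(*o) for o in comp(W,y,.055,.1)]
cv2.imwrite('pics/w4.png',cv2.resize(p[40:260,150:330],None,fx=3,fy=2.7,interpolation=cv2.INTER_CUBIC))
E
```

```text
time: 14.05
tool_pos: [0.4904, 0.2823, 0.2197]
tcp_rot: [[-0.102, 0.995, 0.001], [0.995, 0.102, 0.001], [0.001, 0.002, -1.0]]
wrist_force: [0.1, -0.7, 1.1]
gripper_width: 0.0386
gripper_force: 0.0
time: 14.25
tool_pos: [0.4906, 0.2611, 0.2305]
tcp_rot: [[-0.099, 0.995, 0.003], [0.995, 0.099, 0.001], [0.001, 0.003, -1.0]]
wrist_force: [0.4, -0.1, 0.9]
gripper_width: 0.0386
gripper_force: 0.0
[0.49064491 0.26114752 0.23050903] [ 2.80343263e+01  5.27041512e+00  8.41261741e+00  9.29775256e+01
 -2.07911095e-02  1.12368350e+02]
dark
[302, 0, 16, 57] 832 [523.2 406.2] [13.1 51. ] 5.6 105.0
[0, 301, 5, 24] 79 [ 65.5 -24.9] [67.4  9.8] 66.6 82.2
[0, 328, 6, 19] 77 [ 76.9 -49.5] [39.1 18.8] 23.3 116.8
[452, 334, 16, 15] 133 [859.4  25.2] [17.4 34.4] 67.4 90.2
pins
[196, 184, 119, 20] 1632 [493.  242.5] [122.5  16.3] 6.2 71.6
[200, 228, 112, 19] 1239 [498.7 193.2] [121.3  22.7] 12.3 72.1
```

View pics/w4.png

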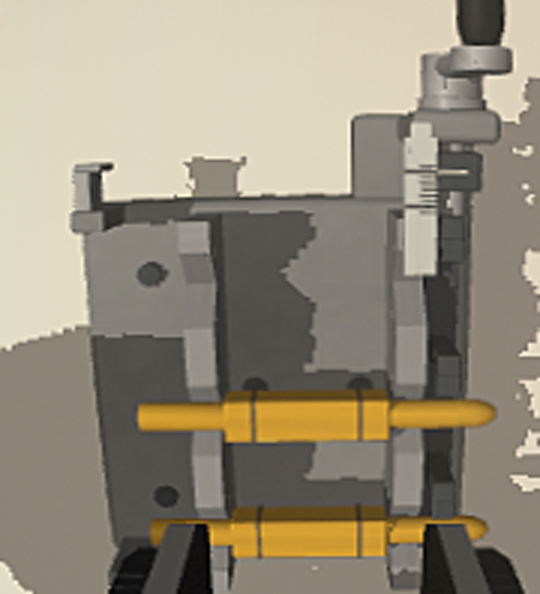

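The view shows the claws clear of both pins and the index at the long open tick, at crop pixel (435,172). Pin 2 lies along v≈413 and pin 1 along v≈530.

```bash
python3 -m creep '[{"hand":40,"dp":[10,-5,0],"twist":8.5},{"hand":40,"dp":[20,-10,0],"twist":17},{"hand":40,"dp":[30,-20,0],"twist":25.5},{"hand":40,"dp":[45,-30,0],"twist":34},{"hand":40,"dp":[55,-35,0],"twist":42.5},{"hand":40,"dp":[60,-40,0],"twist":51},{"hand":40,"dp":[60,-40,0],"twist":59.5},{"hand":40,"dp":[60,-40,0],"twist":68}]' && python3 -m creep '[{"hand":40,"dp":[0,0,0],"twist":8},{"hand":40,"dp":[0,0,0],"twist":16},{"hand":40,"dp":[0,0,0],"twist":22.2},{"hand":40,"dp":[0,0,0],"twist":22.2}]'; python3 - <<'E'
from h import *
c=cam('wrist'); W=cloud(c);p=c['pixels']; np.savez('w5.npz',W=W,p=p)
print(c['s']['tool_pos'],c['s']['joint_positions'])
hsv=cv2.cvtColor(p,cv2.COLOR_BGR2HSV)
y=cv2.inRange(hsv,(8,120,60),(30,255,255))>0
print('pins');[print(*o) for o in comp(W,y,.055,.1)]
print('bright');[print(*o) for o in comp(W,(p.min(2)>75),.067,.078)]
cv2.imwrite('pics/w5.png',p)
E
```

```text
time: 15.1
tool_pos: [0.5509, 0.2242, 0.2267]
tcp_rot: [[-0.962, 0.272, -0.002], [0.272, 0.962, -0.001], [0.002, -0.001, -1.0]]
wrist_force: [0.2, -0.0, -1.6]
gripper_width: 0.0344
gripper_force: 0.0
time: 15.5
tool_pos: [0.5506, 0.2243, 0.227]
tcp_rot: [[-0.994, -0.107, -0.002], [-0.107, 0.994, -0.0], [0.002, -0.0, -1.0]]
wrist_force: [0.1, -0.4, -0.1]
gripper_width: 0.0341
gripper_force: 0.0
[0.55063989 0.22434748 0.22699107] [2.21626112e+01 1.09085175e+01 1.43059503e+01 9.34891750e+01
 1.08017077e-02 1.60127271e+01]
pins
[271, 57, 18, 42] 537 [451.7 237.5] [39.3 15.4] 7.0 70.6
[218, 58, 18, 41] 529 [457.2 188.8] [38.5 15.6] 4.7 70.5
[218, 100, 18, 37] 617 [495.3 192.6] [34.4 15.9] 6.6 73.3
[271, 100, 18, 37] 635 [490.  242.1] [34.3 15.7] 6.9 73.4
[219, 138, 17, 46] 515 [536.7 196.4] [46.  15.5] 4.8 70.7
[271, 138, 17, 45] 510 [530.5 248.2] [45.6 16.2] 12.3 70.7
bright
[200, 77, 11, 11] 97 [462.8 169.1] [9.5 9.6] 4.0 72.3
[242, 76, 23, 10] 225 [457.6 213.4] [ 8.6 20.4] 6.1 71.8
[296, 77, 27, 11] 257 [452.3 266. ] [ 9.8 26.3] 9.2 71.5
[339, 79, 19, 11] 169 [447.9 304.1] [ 9.8 17.3] 9.5 72.1
[202, 149, 19, 11] 189 [531.7 179.9] [10.2 17.4] 5.0 71.1
[237, 149, 34, 11] 338 [527.4 221.2] [10.2 32.3] 6.4 71.3
[287, 148, 34, 12] 340 [521.8 270.2] [10.4 33.1] 7.5 71.4
[337, 149, 18, 6] 61 [513.5 311.7] [ 4.8 17.2] 18.2 71.0
[389, 157, 17, 21] 167 [523.3 368.9] [21.3 21.2] 87.2 75.6
[28, 261, 26, 15] 135 [707.9 -63.4] [46.8  8.4] 85.6 72.7
[410, 300, 22, 9] 103 [704.9 475.1] [ 7.1 36.5] 2.4 72.0
```

View pics/w5.png

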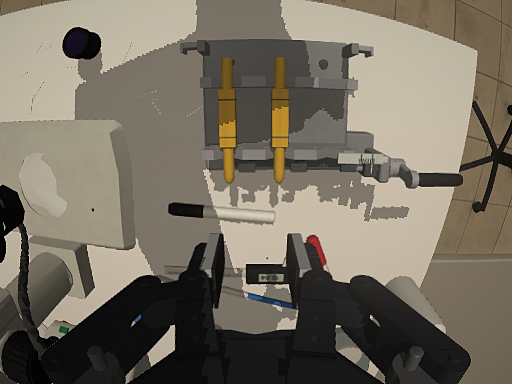

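The view from the rear shows both pins' bodies with two ring lines each, centred at (280,118) and (227,118). Their mids lie within 0.5 mm of the rails' mid-line. Next I grasp pin 2.

```bash
python3 -m creep '[{"hand":40,"dp":[-30,10,-20],"twist":0},{"hand":40,"dp":[-60.5,18,-50],"twist":0},{"hand":40,"dp":[-60.5,18,-95],"twist":0},{"hand":40,"dp":[-60.5,18,-130],"twist":0},{"hand":40,"dp":[-60.5,18,-150],"twist":0},{"hand":40,"dp":[-60.5,18,-163],"twist":0},{"hand":40,"dp":[-60.5,18,-163],"twist":0},{"hand":40,"dp":[-60.5,18,-163],"twist":0}]' && python3 -m creep '[{"hand":0,"dp":[0,0,0],"twist":0},{"hand":0,"dp":[0,0,0],"twist":0},{"hand":0,"dp":[0,0,0],"twist":0},{"hand":0,"dp":[0,0,0],"twist":0},{"hand":0,"dp":[0,0,0],"twist":0}]' 50
```

```text
time: 16.35
tool_pos: [0.4907, 0.2416, 0.0661]
tcp_rot: [[-0.995, -0.104, 0.001], [-0.104, 0.995, 0.0], [-0.001, 0.0, -1.0]]
wrist_force: [0.5, -0.6, 0.2]
gripper_width: 0.0342
gripper_force: 0.0
time: 16.85
tool_pos: [0.491, 0.2414, 0.0668]
tcp_rot: [[-0.995, -0.104, 0.002], [-0.104, 0.995, 0.001], [-0.002, 0.001, -1.0]]
wrist_force: [0.1, -1.4, 6.3]
gripper_width: 0.0153
gripper_force: 50.1
```

```bash
python3 -m creep '[{"hand":0,"dp":[0,0,10],"twist":0},{"hand":0,"dp":[0,0,25],"twist":0},{"hand":0,"dp":[0,0,45],"twist":0},{"hand":0,"dp":[0,0,65],"twist":0},{"hand":0,"dp":[0,0,75],"twist":7},{"hand":0,"dp":[0,0,75],"twist":15},{"hand":0,"dp":[0,0,75],"twist":23},{"hand":0,"dp":[0,0,75],"twist":31}]' && python3 -m creep '[{"hand":0,"dp":[0,0,0],"twist":8},{"hand":0,"dp":[0,0,0],"twist":16},{"hand":0,"dp":[0,0,0],"twist":24},{"hand":0,"dp":[0,0,0],"twist":32},{"hand":0,"dp":[0,0,0],"twist":40},{"hand":0,"dp":[0,0,0],"twist":48},{"hand":0,"dp":[0,0,0],"twist":56},{"hand":0,"dp":[0,0,0],"twist":64}]' && python3 -m creep '[{"hand":0,"dp":[0,0,0],"twist":8},{"hand":0,"dp":[0,0,0],"twist":16},{"hand":0,"dp":[0,0,0],"twist":24},{"hand":0,"dp":[0,0,0],"twist":32},{"hand":0,"dp":[0,0,0],"twist":40},{"hand":0,"dp":[0,0,0],"twist":48},{"hand":0,"dp":[0,0,0],"twist":56},{"hand":0,"dp":[0,0,0],"twist":64}]' && python3 -m creep '[{"hand":0,"dp":[0,0,0],"twist":8},{"hand":0,"dp":[0,0,0],"twist":16},{"hand":0,"dp":[0,0,0],"twist":21},{"hand":0,"dp":[0,0,0],"twist":21}]'; python3 - <<'E'
from h import *
c=cam('wrist'); W=cloud(c);p=c['pixels']; np.savez('w6.npz',W=W,p=p)
print(c['s']['tool_pos'],c['s']['joint_positions'])
hsv=cv2.cvtColor(p,cv2.COLOR_BGR2HSV)
y=cv2.inRange(hsv,(8,120,40),(30,255,255))>0
print('pins');[print(*o) for o in comp(W,y,.05,.2)]
cv2.imwrite('pics/w6.png',p)
c=cam('top');W=cloud(c);p=c['pixels']
hsv=cv2.cvtColor(p,cv2.COLOR_BGR2HSV)
y=cv2.inRange(hsv,(8,120,40),(30,255,255))>0
print('pins');[print(*o) for o in comp(W,y,.05,.2)]
E
```

```text
time: 17.65
tool_pos: [0.4904, 0.2413, 0.1417]
tcp_rot: [[-0.795, -0.606, 0.001], [-0.606, 0.795, 0.001], [-0.001, -0.0, -1.0]]
wrist_force: [-0.4, -0.5, -1.4]
gripper_width: 0.0149
gripper_force: 49.2
time: 18.45
tool_pos: [0.4903, 0.2413, 0.1416]
tcp_rot: [[0.196, -0.981, 0.001], [-0.981, -0.196, 0.0], [-0.0, -0.001, -1.0]]
wrist_force: [0.7, -0.4, -1.6]
gripper_width: 0.0153
gripper_force: 49.2
time: 19.25
tool_pos: [0.4903, 0.2413, 0.1416]
tcp_rot: [[0.967, -0.253, 0.001], [-0.253, -0.967, 0.001], [0.001, -0.001, -1.0]]
wrist_force: [-0.1, 0.5, -1.1]
gripper_width: 0.015
gripper_force: 49.2
time: 19.65
tool_pos: [0.4904, 0.2413, 0.1415]
tcp_rot: [[0.994, 0.106, 0.001], [0.106, -0.994, 0.001], [0.001, -0.0, -1.0]]
wrist_force: [0.5, -0.2, -0.5]
gripper_width: 0.0151
gripper_force: 49.2
[0.4903724  0.24131647 0.14145234] [ 2.61987295e+01  3.64758978e+00 -3.14302182e+00  8.31568919e+01
  7.06773283e-03 -1.59866207e+02]
pins
[309, 119, 29, 158] 2894 [498.7 193.2] [123.9  16.5] 6.3 71.8
[238, 143, 35, 93] 2522 [529.6 246.5] [40.  15.5] 6.4 145.1
[237, 238, 36, 61] 1987 [491.6 242.6] [36.1 17. ] 7.5 147.9
[240, 300, 31, 35] 796 [472.4 240.2] [57.8 15.7] 4.1 146.4
pins
```

View pics/w6.png

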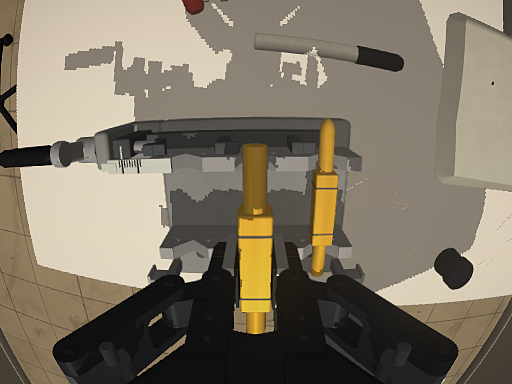

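```bash
python3 -m creep '[{"hand":0,"dp":[-1.7,-0.4,-20],"twist":0},{"hand":0,"dp":[-1.7,-0.4,-40],"twist":0},{"hand":0,"dp":[-1.7,-0.4,-52],"twist":0},{"hand":0,"dp":[-1.7,-0.4,-58],"twist":0},{"hand":0,"dp":[-1.7,-0.4,-63],"twist":0},{"hand":0,"dp":[-1.7,-0.4,-66],"twist":0},{"hand":0,"dp":[-1.7,-0.4,-68],"twist":0},{"hand":0,"dp":[-1.7,-0.4,-68],"twist":0}]'
```

```text
time: 20.55
tool_pos: [0.4886, 0.2409, 0.0725]
tcp_rot: [[0.995, 0.104, 0.0], [0.104, -0.995, 0.0], [0.0, -0.0, -1.0]]
wrist_force: [-0.5, -0.6, -0.6]
gripper_width: 0.0154
gripper_force: 49.2
```

No contact force and 6 mm left, so the body is between the rails. I'll lower it, release, raise and look.

```bash
python3 -m creep '[{"hand":0,"dp":[0,0,-3],"twist":0},{"hand":0,"dp":[0,0,-5],"twist":0},{"hand":0,"dp":[0,0,-5.8],"twist":0},{"hand":0,"dp":[0,0,-5.8],"twist":0},{"hand":15,"dp":[0,0,-5.8],"twist":0},{"hand":40,"dp":[0,0,-5.8],"twist":0},{"hand":40,"dp":[0,0,-5.8],"twist":0},{"hand":40,"dp":[0,0,-5.8],"twist":0}]' && python3 -m creep '[{"hand":40,"dp":[0,0,20],"twist":0},{"hand":40,"dp":[0,0,60],"twist":0},{"hand":40,"dp":[-20,-10,100],"twist":0},{"hand":40,"dp":[-50,-20,140],"twist":0},{"hand":40,"dp":[-60,-35,160],"twist":0},{"hand":40,"dp":[-60,-35,160],"twist":0}]'; python3 - <<'E'
from h import *
c=cam('wrist'); W=cloud(c);p=c['pixels']; np.savez('w7.npz',W=W,p=p)
print(c['s']['tool_pos'],c['s']['joint_positions'])
hsv=cv2.cvtColor(p,cv2.COLOR_BGR2HSV)
y=cv2.inRange(hsv,(8,120,40),(30,255,255))>0
print('pins');[print(*o) for o in comp(W,y,.05,.2)]
print('bright');[print(*o) for o in comp(W,(p.min(2)>75),.067,.078)]
cv2.imwrite('pics/w7.png',p)
E
```

```text
time: 21.35
tool_pos: [0.4885, 0.2407, 0.0662]
tcp_rot: [[0.995, 0.104, -0.0], [0.104, -0.995, -0.0], [-0.0, 0.0, -1.0]]
wrist_force: [-0.8, -0.9, 0.2]
gripper_width: 0.0344
gripper_force: 0.0
time: 21.95
tool_pos: [0.4285, 0.2053, 0.2304]
tcp_rot: [[0.995, 0.104, 0.005], [0.104, -0.995, 0.002], [0.006, -0.002, -1.0]]
wrist_force: [1.3, 0.9, -0.1]
gripper_width: 0.0338
gripper_force: 0.0
[0.42849739 0.20527353 0.23042704] [ 2.56059720e+01 -5.91349624e+00 -2.72997810e+00  9.28478246e+01
 -1.59893208e-02 -1.60374464e+02]
pins
[269, 45, 17, 48] 572 [536.9 197.4] [46.3 15.2] 6.8 70.5
[216, 53, 18, 40] 497 [528.  245.8] [38.3 15.2] 5.1 70.7
[216, 94, 18, 37] 645 [489.9 242.1] [34.7 16.4] 5.6 73.3
[269, 94, 17, 36] 612 [495.4 192.5] [33.6 15.4] 6.4 73.3
[217, 131, 18, 46] 514 [448.6 238.6] [45.5 15.9] 2.9 70.6
[269, 131, 17, 40] 469 [457.4 188.1] [39.5 15.7] 6.5 70.8
bright
[96, 65, 16, 19] 161 [523.2 368.9] [19.7 18.9] 89.4 75.9
[183, 71, 34, 13] 347 [521.9 270. ] [10.7 32.4] 5.9 71.4
[233, 70, 36, 11] 340 [527.4 221.1] [ 9.9 33.3] 6.7 71.4
[286, 70, 18, 12] 181 [531.9 179.6] [10.7 15.8] 7.6 71.3
[185, 142, 33, 12] 315 [452.7 263.2] [10.3 32.8] 6.1 71.4
[235, 142, 33, 11] 313 [458.  213.6] [10.  31.5] 6.3 71.4
[285, 142, 18, 11] 170 [462.9 172.2] [10.3 16.5] 9.4 71.9
[152, 144, 18, 11] 166 [448.2 304.9] [10.2 17.4] 3.6 71.7
```

Pin 2 reads (489.9, 242.1), level with pin 1 and with its long dome end to the front. Pin 1 is next.

```bash
python3 -m creep '[{"hand":40,"dp":[30,-6,-20],"twist":0},{"hand":40,"dp":[66,-12.8,-50],"twist":0},{"hand":40,"dp":[66.5,-12.8,-95],"twist":0},{"hand":40,"dp":[66.5,-12.8,-130],"twist":0},{"hand":40,"dp":[66.5,-12.8,-150],"twist":0},{"hand":40,"dp":[66.5,-12.8,-164],"twist":0},{"hand":40,"dp":[66.5,-12.8,-164],"twist":0},{"hand":40,"dp":[66.5,-12.8,-164],"twist":0}]' && python3 -m creep '[{"hand":0,"dp":[0,0,0],"twist":0},{"hand":0,"dp":[0,0,0],"twist":0},{"hand":0,"dp":[0,0,0],"twist":0},{"hand":0,"dp":[0,0,0],"twist":0},{"hand":0,"dp":[0,0,0],"twist":0}]' 50
```

```text
time: 22.8
tool_pos: [0.4953, 0.1932, 0.0627]
tcp_rot: [[0.995, 0.105, 0.0], [0.105, -0.995, 0.0], [0.0, -0.0, -1.0]]
wrist_force: [0.2, 0.1, -0.7]
gripper_width: 0.0341
gripper_force: 0.0
time: 23.3
tool_pos: [0.496, 0.1919, 0.0641]
tcp_rot: [[0.995, 0.104, 0.003], [0.104, -0.995, -0.002], [0.003, 0.002, -1.0]]
wrist_force: [1.3, -9.0, 2.9]
gripper_width: 0.015
gripper_force: 49.3
```

```bash
python3 -m creep '[{"hand":0,"dp":[0,0,10],"twist":0},{"hand":0,"dp":[0,0,25],"twist":0},{"hand":0,"dp":[0,0,45],"twist":0},{"hand":0,"dp":[0,0,65],"twist":0},{"hand":0,"dp":[0,0,78],"twist":-7},{"hand":0,"dp":[0,0,78],"twist":-15},{"hand":0,"dp":[0,0,78],"twist":-23},{"hand":0,"dp":[0,0,78],"twist":-31}]' && python3 -m creep '[{"hand":0,"dp":[0,0,0],"twist":-8},{"hand":0,"dp":[0,0,0],"twist":-16},{"hand":0,"dp":[0,0,0],"twist":-24},{"hand":0,"dp":[0,0,0],"twist":-32},{"hand":0,"dp":[0,0,0],"twist":-40},{"hand":0,"dp":[0,0,0],"twist":-48},{"hand":0,"dp":[0,0,0],"twist":-56},{"hand":0,"dp":[0,0,0],"twist":-64}]' && python3 -m creep '[{"hand":0,"dp":[0,0,0],"twist":-8},{"hand":0,"dp":[0,0,0],"twist":-16},{"hand":0,"dp":[0,0,0],"twist":-24},{"hand":0,"dp":[0,0,0],"twist":-32},{"hand":0,"dp":[0,0,0],"twist":-40},{"hand":0,"dp":[0,0,0],"twist":-48},{"hand":0,"dp":[0,0,0],"twist":-56},{"hand":0,"dp":[0,0,0],"twist":-64}]' && python3 -m creep '[{"hand":0,"dp":[0,0,0],"twist":-8},{"hand":0,"dp":[0,0,0],"twist":-16},{"hand":0,"dp":[0,0,0],"twist":-21},{"hand":0,"dp":[0,0,0],"twist":-21}]'; python3 - <<'E'
from h import *
c=cam('wrist'); W=cloud(c);p=c['pixels']
print(c['s']['tool_pos'],c['s']['joint_positions'])
hsv=cv2.cvtColor(p,cv2.COLOR_BGR2HSV)
y=cv2.inRange(hsv,(8,120,40),(30,255,255))>0
print('pins');[print(*o) for o in comp(W,y,.05,.2)]
cv2.imwrite('pics/w8.png',p)
E
```

```text
time: 24.1
tool_pos: [0.4954, 0.1934, 0.1424]
tcp_rot: [[0.904, -0.428, 0.002], [-0.428, -0.904, 0.001], [0.001, -0.002, -1.0]]
wrist_force: [0.1, -0.9, -1.5]
gripper_width: 0.0153
gripper_force: 48.8
time: 24.9
tool_pos: [0.4953, 0.1934, 0.1423]
tcp_rot: [[0.012, -1.0, 0.002], [-1.0, -0.012, 0.001], [-0.001, -0.002, -1.0]]
wrist_force: [0.1, -0.5, -0.9]
gripper_width: 0.0152
gripper_force: 48.8
time: 25.7
tool_pos: [0.4953, 0.1934, 0.1423]
tcp_rot: [[-0.893, -0.449, 0.002], [-0.449, 0.893, 0.001], [-0.002, 0.0, -1.0]]
wrist_force: [0.4, -0.2, -0.9]
gripper_width: 0.015
gripper_force: 48.8
time: 26.1
tool_pos: [0.4953, 0.1934, 0.1421]
tcp_rot: [[-0.995, -0.104, 0.002], [-0.104, 0.995, 0.001], [-0.002, 0.001, -1.0]]
wrist_force: [0.3, 1.4, -1.2]
gripper_width: 0.0152
gripper_force: 48.8
[0.49532725 0.1933708  0.1420921 ] [ 2.13175386e+01  1.57393216e+00 -5.22256105e+00  8.30966402e+01
  1.51532685e-02  1.53655950e+01]
pins
[307, 117, 28, 158] 2897 [486.  241.3] [123.3  16.4] 6.2 71.9
[237, 131, 37, 111] 2918 [457.3 189.4] [54.4 18.1] 7.2 148.2
[237, 245, 37, 60] 1995 [496.  194.4] [35.6 17.3] 6.9 151.3
[240, 306, 31, 28] 660 [511.7 195.5] [54.  15.5] 7.6 150.9
```

```bash
python3 -m creep '[{"hand":0,"dp":[-0.4,-1.2,-20],"twist":0},{"hand":0,"dp":[-0.4,-1.2,-40],"twist":0},{"hand":0,"dp":[-0.4,-1.2,-54],"twist":0},{"hand":0,"dp":[-0.4,-1.2,-60],"twist":0},{"hand":0,"dp":[-0.4,-1.2,-66],"twist":0},{"hand":0,"dp":[-0.4,-1.2,-70],"twist":0},{"hand":0,"dp":[-0.4,-1.2,-72],"twist":0},{"hand":0,"dp":[-0.4,-1.2,-72],"twist":0}]'
```

```text
time: 26.95
tool_pos: [0.4947, 0.1918, 0.0687]
tcp_rot: [[-0.995, -0.105, 0.0], [-0.105, 0.995, 0.0], [-0.0, 0.0, -1.0]]
wrist_force: [0.4, -0.0, -1.8]
gripper_width: 0.0154
gripper_force: 48.8
```

```bash
python3 -m creep '[{"hand":0,"dp":[0,0.3,-2.5],"twist":0},{"hand":0,"dp":[0,0.3,-4],"twist":0},{"hand":0,"dp":[0,0.3,-4.8],"twist":0},{"hand":0,"dp":[0,0.3,-4.8],"twist":0},{"hand":15,"dp":[0,0.3,-4.8],"twist":0},{"hand":40,"dp":[0,0.3,-4.8],"twist":0},{"hand":40,"dp":[0,0.3,-4.8],"twist":0},{"hand":40,"dp":[0,0.3,-4.8],"twist":0}]' && python3 -m creep '[{"hand":40,"dp":[0,0,20],"twist":0},{"hand":40,"dp":[0,0,60],"twist":0},{"hand":40,"dp":[20,10,100],"twist":0},{"hand":40,"dp":[45,20,140],"twist":0},{"hand":40,"dp":[55,30,160],"twist":0},{"hand":40,"dp":[55,30,160],"twist":0}]'; python3 - <<'E'
from h import *
c=cam('wrist'); W=cloud(c);p=c['pixels']; np.savez('w9.npz',W=W,p=p)
print(c['s']['tool_pos'],c['s']['joint_positions'])
hsv=cv2.cvtColor(p,cv2.COLOR_BGR2HSV)
y=cv2.inRange(hsv,(8,120,40),(30,255,255))>0
print('pins');[print(*o) for o in comp(W,y,.05,.2)]
print('dark');[print(*o) for o in comp(W,p.max(2)<70,.08,.13)]
cv2.imwrite('pics/w9.png',p)
E
```

```text
time: 27.75
tool_pos: [0.4946, 0.1922, 0.0635]
tcp_rot: [[-0.995, -0.105, -0.0], [-0.105, 0.995, 0.0], [0.0, 0.0, -1.0]]
wrist_force: [0.1, 0.1, -0.1]
gripper_width: 0.0342
gripper_force: 0.0
time: 28.35
tool_pos: [0.5515, 0.2234, 0.2263]
tcp_rot: [[-0.994, -0.105, 0.004], [-0.105, 0.994, 0.002], [-0.004, 0.002, -1.0]]
wrist_force: [0.8, 0.2, 0.1]
gripper_width: 0.0338
gripper_force: 0.0
[0.55151824 0.22337628 0.22632246] [2.20421456e+01 1.05998452e+01 1.38756881e+01 9.30158382e+01
 1.51400122e-02 1.60175552e+01]
pins
[218, 49, 19, 49] 594 [454.  188.3] [46.3 16.4] 5.1 70.6
[272, 48, 18, 49] 589 [448.  237.3] [46.4 15.5] 6.8 70.6
[218, 98, 20, 78] 1171 [515.5 194.7] [75.2 17.2] 6.0 72.7
[272, 98, 18, 78] 1131 [510.1 244.4] [75.3 16.2] 6.1 72.9
dark
[401, 166, 15, 21] 155 [528.4 372.7] [16.4  6.2] 27.3 96.4
[419, 171, 45, 14] 543 [522.7 411. ] [13.5 59.7] 6.1 105.2
[0, 185, 25, 49] 729 [602.  -54.6] [54.5 29.8] 16.5 112.9
[21, 236, 8, 28] 167 [657.2 -47.8] [ 8.6 48.7] 2.7 108.9
[36, 287, 24, 36] 419 [744.6 -35.2] [ 7.1 38. ] 83.6 107.2
```

View pics/w9.png

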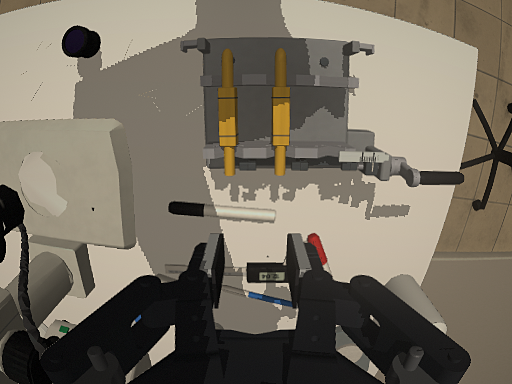

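Both pins lie level with their domes to the front, at (281,55) and (227,55). The crank handle is at (441,178). Now I turn the gripper back and close the clamp.

```bash
python3 -m creep '[{"hand":50,"dp":[-5,20,0],"twist":-8.5},{"hand":50,"dp":[-10,45,0],"twist":-17},{"hand":50,"dp":[-15,75,0],"twist":-25.5},{"hand":50,"dp":[-20,105,0],"twist":-34},{"hand":50,"dp":[-25,135,0],"twist":-42.5},{"hand":50,"dp":[-29,165,0],"twist":-51},{"hand":50,"dp":[-29,191,0],"twist":-59.5},{"hand":50,"dp":[-29,191,0],"twist":-68}]' && python3 -m creep '[{"hand":50,"dp":[0,0,0],"twist":-8.5},{"hand":50,"dp":[0,0,-20],"twist":-17},{"hand":50,"dp":[0,0,-50],"twist":-22},{"hand":50,"dp":[0,0,-90],"twist":-22},{"hand":50,"dp":[0,0,-115],"twist":-22},{"hand":50,"dp":[0,0,-127],"twist":-22},{"hand":50,"dp":[0,0,-127],"twist":-22},{"hand":50,"dp":[0,0,-127],"twist":-22}]' && python3 -m creep '[{"hand":0,"dp":[0,0,0],"twist":0},{"hand":0,"dp":[0,0,0],"twist":0},{"hand":0,"dp":[0,0,0],"twist":0},{"hand":0,"dp":[0,0,0],"twist":0},{"hand":0,"dp":[0,0,0],"twist":0}]' 40
```

```text
time: 29.2
tool_pos: [0.5192, 0.4153, 0.221]
tcp_rot: [[-0.467, 0.885, -0.003], [0.885, 0.467, -0.002], [-0.0, -0.003, -1.0]]
wrist_force: [-0.3, -0.5, 0.4]
gripper_width: 0.0427
gripper_force: 0.0
time: 30.0
tool_pos: [0.5207, 0.4131, 0.0977]
tcp_rot: [[-0.105, 0.995, 0.001], [0.995, 0.105, 0.0], [0.0, 0.001, -1.0]]
wrist_force: [0.5, -0.5, 0.3]
gripper_width: 0.0427
gripper_force: 0.0
time: 30.5
tool_pos: [0.5213, 0.4137, 0.098]
tcp_rot: [[-0.105, 0.995, 0.002], [0.995, 0.105, 0.002], [0.001, 0.002, -1.0]]
wrist_force: [1.7, 1.5, 6.7]
gripper_width: 0.0128
gripper_force: 39.2
```

```bash
python3 -m creep '[{"hand":0,"dp":[-16.3,-1.7,-2],"twist":0},{"hand":0,"dp":[-29.5,-3.1,-12],"twist":0},{"hand":0,"dp":[-35.9,-3.8,-27.2],"twist":0},{"hand":0,"dp":[-33.9,-3.6,-43.7],"twist":0},{"hand":0,"dp":[-24,-2.5,-56.9],"twist":0},{"hand":0,"dp":[-8.9,-0.9,-63.4],"twist":0},{"hand":0,"dp":[-8.9,-0.9,-63.4],"twist":0}]' && python3 -m creep '[{"hand":0,"dp":[16.3,1.7,2],"twist":0},{"hand":0,"dp":[29.5,3.1,12],"twist":0},{"hand":0,"dp":[35.9,3.8,27.2],"twist":0},{"hand":0,"dp":[33.9,3.6,43.7],"twist":0},{"hand":0,"dp":[24,2.5,56.9],"twist":0},{"hand":0,"dp":[8.9,0.9,63.4],"twist":0},{"hand":0,"dp":[8.9,0.9,63.4],"twist":0}]' && python3 -m creep '[{"hand":0,"dp":[-16.3,-1.7,-2],"twist":0},{"hand":0,"dp":[-29.5,-3.1,-12],"twist":0},{"hand":0,"dp":[-35.9,-3.8,-27.2],"twist":0},{"hand":0,"dp":[-33.9,-3.6,-43.7],"twist":0},{"hand":0,"dp":[-24,-2.5,-56.9],"twist":0},{"hand":0,"dp":[-8.9,-0.9,-63.4],"twist":0},{"hand":0,"dp":[-8.9,-0.9,-63.4],"twist":0}]' && python3 -m creep '[{"hand":0,"dp":[16.3,1.7,2],"twist":0},{"hand":0,"dp":[29.5,3.1,12],"twist":0},{"hand":0,"dp":[35.9,3.8,27.2],"twist":0},{"hand":0,"dp":[33.9,3.6,43.7],"twist":0},{"hand":0,"dp":[24,2.5,56.9],"twist":0},{"hand":0,"dp":[8.9,0.9,63.4],"twist":0},{"hand":0,"dp":[8.9,0.9,63.4],"twist":0}]'
```

```text
time: 31.2
tool_pos: [0.514, 0.4126, 0.0344]
tcp_rot: [[-0.104, 0.995, 0.003], [0.995, 0.104, 0.002], [0.001, 0.003, -1.0]]
wrist_force: [2.0, -0.9, 6.8]
gripper_width: 0.0124
gripper_force: 40.3
time: 31.9
tool_pos: [0.52, 0.4136, 0.098]
tcp_rot: [[-0.105, 0.994, 0.001], [0.994, 0.105, 0.001], [0.001, 0.001, -1.0]]
wrist_force: [-0.8, 1.7, 8.0]
gripper_width: 0.0124
gripper_force: 41.4
time: 32.6
tool_pos: [0.5145, 0.4126, 0.0342]
tcp_rot: [[-0.104, 0.995, 0.003], [0.995, 0.104, 0.002], [0.001, 0.004, -1.0]]
wrist_force: [3.2, -0.4, 9.6]
gripper_width: 0.0124
gripper_force: 41.6
time: 33.3
tool_pos: [0.5205, 0.4136, 0.0979]
tcp_rot: [[-0.105, 0.994, 0.001], [0.994, 0.105, 0.002], [0.001, 0.001, -1.0]]
wrist_force: [-1.4, 2.2, 9.8]
gripper_width: 0.0125
gripper_force: 41.8
```

```bash
python3 -m creep '[{"hand":45,"dp":[0,0,0],"twist":0},{"hand":45,"dp":[0,0,0],"twist":0},{"hand":45,"dp":[0,0,0],"twist":0},{"hand":45,"dp":[0,0,20],"twist":0},{"hand":45,"dp":[0,0,60],"twist":0},{"hand":45,"dp":[0,-40,90],"twist":0},{"hand":45,"dp":[-15,-85,110],"twist":0},{"hand":45,"dp":[-30,-130,120],"twist":0}]' && python3 -m creep '[{"hand":45,"dp":[-10,-40,15],"twist":0},{"hand":45,"dp":[-10,-40,15],"twist":0}]'; python3 - <<'E'
from h import *
c=cam('wrist'); W=cloud(c);p=c['pixels']
print(c['s']['tool_pos'])
print('dark');[print(*o) for o in comp(W,p.max(2)<70,.08,.13)]
hsv=cv2.cvtColor(p,cv2.COLOR_BGR2HSV)
y=cv2.inRange(hsv,(8,120,60),(30,255,255))>0
print('pins');[print(*o) for o in comp(W,y,.055,.1)]
cv2.imwrite('pics/w10.png',cv2.resize(p[40:240,170:340],None,fx=3,fy=3,interpolation=cv2.INTER_CUBIC))
c=cam('top'); W=cloud(c);p=c['pixels'];cv2.imwrite('pics/t10.png',p)
m=p.max(2)<70; m[:,:330]=0; m[:215]=0
print('top');[print(*o) for o in comp(W,m,.05,.09)]
m=np.ones(p.shape[:2],bool);m[:,:330]=0; m[:200]=0
[print(*o) for o in comp(W,m,.025,.09)]
E
```

```text
time: 34.1
tool_pos: [0.4908, 0.2822, 0.2177]
tcp_rot: [[-0.105, 0.994, 0.001], [0.994, 0.105, 0.001], [0.0, 0.001, -1.0]]
wrist_force: [0.4, 0.2, 2.1]
gripper_width: 0.0385
gripper_force: 0.0
time: 34.3
tool_pos: [0.4803, 0.2397, 0.2344]
tcp_rot: [[-0.101, 0.995, 0.003], [0.995, 0.101, 0.001], [0.0, 0.003, -1.0]]
wrist_force: [-0.0, 0.7, 0.3]
gripper_width: 0.0383
gripper_force: 0.0
[0.48033312 0.23966922 0.23443718]
dark
[313, 0, 16, 36] 513 [522.3 396.9] [13.4 32.6] 6.6 105.1
[0, 290, 6, 27] 86 [ 62.6 -28.6] [81.6 13.1] 63.7 81.9
[0, 320, 6, 20] 76 [ 75.7 -51.1] [36.1 19.8] 17.8 118.5
[448, 322, 28, 21] 354 [842.7  14.8] [58.3 33.4] 3.6 91.1
pins
[200, 165, 82, 19] 1163 [465.5 239.3] [82.7 16.2] 6.8 72.6
[282, 165, 27, 18] 320 [521.6 246.2] [26.6 15.8] 7.5 71.0
[315, 168, 6, 11] 47 [543.5 248.8] [7.1 9.8] 12.4 70.0
[204, 209, 101, 19] 1387 [484.6 191.2] [108.9  17.1] 6.9 71.1
[312, 213, 6, 9] 44 [548.4 202. ] [ 7.3 13.7] 6.4 70.2
top
[460, 230, 32, 4] 92 [ 433.4 -317. ] [ 7.  65.1] 1.5 72.0
[429, 217, 82, 23] 1700 [ 442.7 -320.4] [ 51.6 191.5] 0.1 40.9
[331, 229, 17, 16] 218 [413.6  -5.9] [36.1 38.6] 1.5 35.8
```

View pics/w10.png

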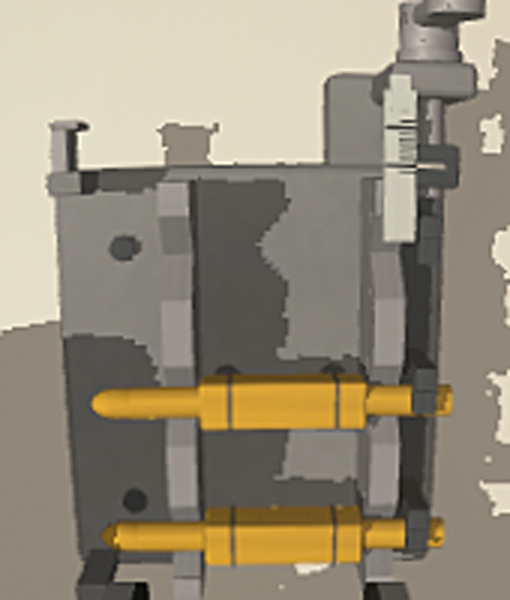

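View pics/t10.png

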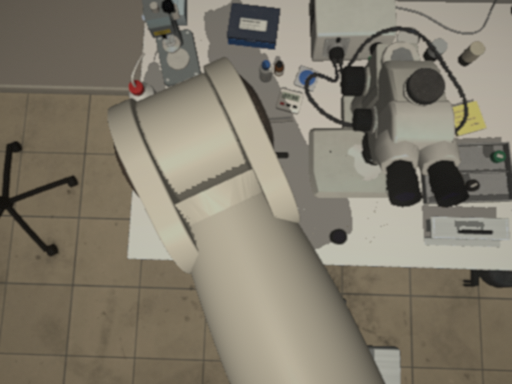

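The claws are over the rear necks and the index is at the shut mark, crop pixel (430,165). The top view shows the guard standing at (472,231). Next I fetch it.

```bash
python3 -m creep '[{"hand":50,"dp":[-40,-10,10],"twist":0},{"hand":50,"dp":[-80,-30,20],"twist":0},{"hand":50,"dp":[-115,-60,20],"twist":-1},{"hand":50,"dp":[-125,-105,20],"twist":-2},{"hand":50,"dp":[-125,-150,20],"twist":-3},{"hand":50,"dp":[-125,-195,20],"twist":-4},{"hand":50,"dp":[-125,-240,20],"twist":-5},{"hand":50,"dp":[-125,-285,20],"twist":-6}]' && python3 -m creep '[{"hand":50,"dp":[0,-45,0],"twist":0},{"hand":50,"dp":[0,-90,0],"twist":0},{"hand":50,"dp":[0,-135,0],"twist":0},{"hand":50,"dp":[0,-180,0],"twist":0},{"hand":50,"dp":[0,-225,0],"twist":0},{"hand":50,"dp":[15,-270,-10],"twist":0},{"hand":50,"dp":[30,-310,-20],"twist":0},{"hand":50,"dp":[30,-330,-20],"twist":0}]'; python3 - <<'E'
from h import *
c=cam('wrist'); W=cloud(c);p=c['pixels']
print(c['s']['tool_pos'],c['s']['joint_positions'])
print('dark');[print(*o) for o in comp(W,p.max(2)<70,.055,.085)]
print('hood');[print(*o) for o in comp(W,p.min(2)>80,.034,.05)]
cv2.imwrite('pics/w11.png',p)
E
```

```text
time: 35.2
tool_pos: [0.3559, -0.043, 0.2511]
tcp_rot: [[-0.001, 1.0, -0.001], [1.0, 0.001, 0.0], [0.0, -0.001, -1.0]]
wrist_force: [1.9, 0.3, -0.1]
gripper_width: 0.0428
gripper_force: 0.0
time: 36.0
tool_pos: [0.387, -0.3743, 0.2276]
tcp_rot: [[0.0, 1.0, -0.003], [1.0, -0.0, 0.003], [0.003, -0.003, -1.0]]
wrist_force: [-1.1, 0.1, -0.3]
gripper_width: 0.0427
gripper_force: 0.0
[ 0.38703535 -0.37425361  0.22759108] [-4.40405253e+01  3.24595327e+00  5.94171649e+00  9.29634907e+01
  4.83750613e-03  4.59690936e+01]
dark
[480, 68, 21, 28] 197 [ 661.1 -252.8] [ 9.5 31.7] 9.4 70.3
[299, 86, 13, 72] 747 [ 434.6 -318. ] [10.6 69.1] 0.0 71.0
[472, 250, 15, 23] 157 [ 703.6 -494.5] [28.1 21.9] 5.2 73.4
[457, 277, 16, 10] 82 [ 680.7 -520.1] [20.7  4. ] 0.3 77.6
[406, 285, 36, 18] 303 [ 610.1 -526.7] [52.5  8.7] 12.5 78.4
hood
[283, 31, 53, 173] 7339 [ 444.6 -317.9] [188.6  52.9] 90.0 40.4
[395, 69, 8, 11] 79 [ 545.9 -261. ] [10.  11.6] 4.4 39.7
[443, 82, 9, 11] 55 [ 616.  -267.3] [11.4  9.5] 49.2 38.7
[396, 129, 7, 14] 47 [ 549.9 -331. ] [ 4.6 15.7] 25.2 41.4
[439, 186, 8, 12] 51 [ 623.6 -397.4] [14.5  7.6] 76.8 43.7
[389, 255, 85, 32] 602 [ 648. -515.] [151.2   9.7] 11.4 42.2
```

```bash
python3 -m creep '[{"hand":50,"dp":[25,30,-10],"twist":0},{"hand":50,"dp":[47.5,55,-40],"twist":0},{"hand":50,"dp":[47.5,55,-85],"twist":0},{"hand":50,"dp":[47.5,55,-125],"twist":0},{"hand":50,"dp":[47.5,55,-148],"twist":0},{"hand":50,"dp":[47.5,55,-159.5],"twist":0},{"hand":50,"dp":[47.5,55,-159.5],"twist":0},{"hand":50,"dp":[47.5,55,-159.5],"twist":0}]' && python3 -m creep '[{"hand":0,"dp":[0,0,0],"twist":0},{"hand":0,"dp":[0,0,0],"twist":0},{"hand":0,"dp":[0,0,0],"twist":0},{"hand":0,"dp":[0,0,0],"twist":0},{"hand":0,"dp":[0,0,0],"twist":0},{"hand":0,"dp":[0,0,0],"twist":0}]' 60
```

```text
time: 36.85
tool_pos: [0.4338, -0.317, 0.0731]
tcp_rot: [[-0.0, 1.0, 0.001], [1.0, 0.0, -0.0], [-0.0, 0.001, -1.0]]
wrist_force: [-0.3, -0.5, 0.2]
gripper_width: 0.0429
gripper_force: 0.0
time: 37.45
tool_pos: [0.434, -0.3174, 0.0735]
tcp_rot: [[-0.0, 1.0, 0.002], [1.0, 0.0, -0.001], [-0.001, 0.002, -1.0]]
wrist_force: [2.1, 0.7, 6.3]
gripper_width: 0.0084
gripper_force: 58.7
```

```bash
python3 -m creep '[{"hand":40,"dp":[0,0,0],"twist":0},{"hand":40,"dp":[0,0,0],"twist":0},{"hand":40,"dp":[0,0,-3],"twist":0},{"hand":40,"dp":[0,0,-5],"twist":0},{"hand":40,"dp":[0,0,-5],"twist":0}]' && python3 -m creep '[{"hand":0,"dp":[0,0,0],"twist":0},{"hand":0,"dp":[0,0,0],"twist":0},{"hand":0,"dp":[0,0,0],"twist":0},{"hand":0,"dp":[0,0,0],"twist":0},{"hand":0,"dp":[0,0,0],"twist":0},{"hand":0,"dp":[0,0,0],"twist":0}]' 60 && python3 -m creep '[{"hand":0,"dp":[0,0,20],"twist":0},{"hand":0,"dp":[0,0,50],"twist":0},{"hand":0,"dp":[-20,0,80],"twist":0},{"hand":0,"dp":[-60,0,105],"twist":0},{"hand":0,"dp":[-77,20,108],"twist":0},{"hand":0,"dp":[-77,55,108],"twist":0},{"hand":0,"dp":[-77,90,108],"twist":0},{"hand":0,"dp":[-77,125,108],"twist":0}]'
```

```text
time: 37.95
tool_pos: [0.4328, -0.3167, 0.0665]
tcp_rot: [[0.0, 1.0, -0.001], [1.0, -0.0, 0.001], [0.001, -0.001, -1.0]]
wrist_force: [0.5, 0.8, -0.0]
gripper_width: 0.0338
gripper_force: 0.0
time: 38.55
tool_pos: [0.4332, -0.3169, 0.0672]
tcp_rot: [[0.0, 1.0, 0.0], [1.0, -0.0, -0.0], [-0.0, 0.0, -1.0]]
wrist_force: [1.4, -0.3, -1.2]
gripper_width: 0.0092
gripper_force: 58.4
time: 39.35
tool_pos: [0.3555, -0.1909, 0.1751]
tcp_rot: [[0.001, 1.0, -0.0], [1.0, -0.001, 0.0], [0.0, -0.0, -1.0]]
wrist_force: [1.3, 0.0, -1.0]
gripper_width: 0.0088
gripper_force: 58.8
```

```bash
python3 -m creep '[{"hand":0,"dp":[0,40,0],"twist":0},{"hand":0,"dp":[0,80,0],"twist":0},{"hand":0,"dp":[0,120,0],"twist":0},{"hand":0,"dp":[0,160,0],"twist":1},{"hand":0,"dp":[0,200,0],"twist":2},{"hand":0,"dp":[0,240,0],"twist":3},{"hand":0,"dp":[0,280,0],"twist":4},{"hand":0,"dp":[0,320,0],"twist":5}]' && python3 -m creep '[{"hand":0,"dp":[5,35,0],"twist":0.5},{"hand":0,"dp":[15,70,0],"twist":1},{"hand":0,"dp":[35,95,0],"twist":1},{"hand":0,"dp":[55,107,0],"twist":1},{"hand":0,"dp":[68,107,0],"twist":1},{"hand":0,"dp":[68,107,0],"twist":1},{"hand":0,"dp":[68,107,0],"twist":1}]'; python3 - <<'E'
from h import *
c=cam('wrist'); W=cloud(c);p=c['pixels']
print(c['s']['tool_pos'],c['s']['joint_positions'])
print('dark');[print(*o) for o in comp(W,p.max(2)<70,.16,.19)]
print('hood');[print(*o) for o in comp(W,p.min(2)>80,.13,.155)]
cv2.imwrite('pics/w12.png',p)
E
```

```text
time: 40.15
tool_pos: [0.3556, 0.1297, 0.1752]
tcp_rot: [[-0.088, 0.996, 0.0], [0.996, 0.088, -0.0], [-0.0, 0.0, -1.0]]
wrist_force: [0.7, 0.1, -1.8]
gripper_width: 0.0088
gripper_force: 58.8
time: 40.85
tool_pos: [0.4237, 0.2342, 0.175]
tcp_rot: [[-0.103, 0.995, -0.001], [0.995, 0.103, -0.001], [-0.001, -0.001, -1.0]]
wrist_force: [0.1, -0.4, -2.8]
gripper_width: 0.0086
gripper_force: 58.8
[0.42373816 0.23421267 0.17500517] [ 2.89326362e+01 -4.82401585e+00 -7.84667507e+00  8.70460776e+01
 -3.43899518e-03  1.12992557e+02]
dark
[241, 198, 29, 126] 2636 [423.4 233.5] [12.3 70.2] 4.4 179.5
[215, 242, 19, 28] 328 [409.2 241.1] [8.7 3.9] 36.0 177.9
[277, 242, 19, 28] 336 [436.4 243.9] [3.9 8.7] 64.5 177.8
hood
[224, 72, 103, 210] 15884 [430.7 267.2] [ 52.2 122.1] 5.8 149.2
[240, 308, 31, 26] 417 [429.8 171. ] [21.1 26.2] 8.1 148.8
```

View pics/w12.png

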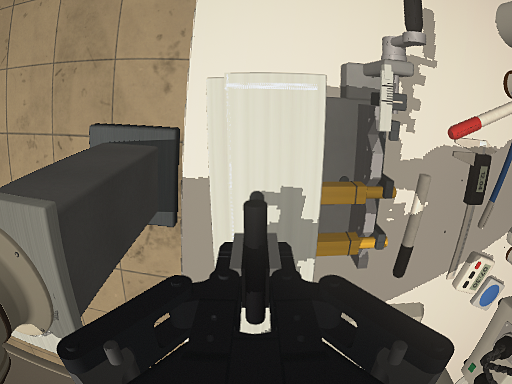

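The guard hangs level in the grip, with its handle at (255,257) over the front of the carrier and its hood edge parallel to the rail. Lowering it in stages.

```bash
python3 -m creep '[{"hand":0,"dp":[0.3,2,-15],"twist":0},{"hand":0,"dp":[0.3,2,-35],"twist":0},{"hand":0,"dp":[0.3,2,-45],"twist":0},{"hand":0,"dp":[0.3,2,-52],"twist":0},{"hand":0,"dp":[0.3,2,-58],"twist":0},{"hand":0,"dp":[0.3,2,-63],"twist":0},{"hand":0,"dp":[0.3,2,-66],"twist":0},{"hand":0,"dp":[0.3,2,-66],"twist":0}]'
```

```text
time: 41.7
tool_pos: [0.4243, 0.2371, 0.1089]
tcp_rot: [[-0.105, 0.995, -0.0], [0.995, 0.105, -0.0], [-0.0, -0.0, -1.0]]
wrist_force: [-2.0, -0.5, -2.2]
gripper_width: 0.0089
gripper_force: 58.9
```

```bash
python3 -m creep '[{"hand":0,"dp":[0,0,-3],"twist":0},{"hand":0,"dp":[0,0,-5],"twist":0},{"hand":0,"dp":[0,0,-6.5],"twist":0},{"hand":0,"dp":[0,0,-7],"twist":0},{"hand":0,"dp":[0,0,-7],"twist":0}]'
```

```text
time: 42.2
tool_pos: [0.4244, 0.2371, 0.1021]
tcp_rot: [[-0.105, 0.995, 0.0], [0.995, 0.105, 0.0], [0.0, 0.0, -1.0]]
wrist_force: [-0.9, 0.7, -1.3]
gripper_width: 0.0092
gripper_force: 59.0
```

Still carrying part of the weight at its hanging height. I'll go 1 mm lower, release, retreat and check.

```bash
python3 -m creep '[{"hand":0,"dp":[0,0,-1],"twist":0},{"hand":0,"dp":[0,0,-1],"twist":0},{"hand":10,"dp":[0,0,-1],"twist":0},{"hand":30,"dp":[0,0,-1],"twist":0},{"hand":45,"dp":[0,0,-1],"twist":0},{"hand":45,"dp":[0,0,-1],"twist":0},{"hand":45,"dp":[0,0,10],"twist":0},{"hand":45,"dp":[0,0,40],"twist":0}]' && python3 -m creep '[{"hand":45,"dp":[0,0,40],"twist":0},{"hand":45,"dp":[-5,-10,80],"twist":0},{"hand":45,"dp":[-22,-20,120],"twist":0},{"hand":45,"dp":[-22,-20,166],"twist":0},{"hand":45,"dp":[-22,-20,166],"twist":0},{"hand":45,"dp":[-22,-20,166],"twist":0}]'; python3 - <<'E'
from h import *
c=cam('wrist'); W=cloud(c);p=c['pixels']
print(c['s']['tool_pos'])
R=np.zeros(p.shape[:2],bool);R[0:235,235:420]=1
print('dark');[print(*o) for o in comp(W,(p.max(2)<70)&R,.05,.13)]
hsv=cv2.cvtColor(p,cv2.COLOR_BGR2HSV)
y=cv2.inRange(hsv,(8,120,60),(30,255,255))>0
print('pins');[print(*o) for o in comp(W,y&R,.055,.1)]
print('hood');[print(*o) for o in comp(W,(p.min(2)>110)&R,.068,.09)]
cv2.imwrite('pics/w13.png',p)
E
```

```text
time: 43.0
tool_pos: [0.4233, 0.2364, 0.1409]
tcp_rot: [[-0.105, 0.995, -0.004], [0.995, 0.105, -0.002], [-0.002, -0.004, -1.0]]
wrist_force: [0.8, -0.4, 1.5]
gripper_width: 0.0386
gripper_force: 0.0
time: 43.6
tool_pos: [0.4028, 0.2172, 0.3099]
tcp_rot: [[-0.104, 0.995, 0.003], [0.995, 0.104, 0.001], [0.001, 0.003, -1.0]]
wrist_force: [-0.0, -1.0, -1.2]
gripper_width: 0.0382
gripper_force: 0.0
[0.40277815 0.21724971 0.30989098]
dark
[367, 0, 12, 43] 460 [520.7 407. ] [13.6 52.6] 6.8 105.0
[272, 121, 9, 61] 506 [425.2 237. ] [ 9.3 68.9] 6.6 106.2
pins
[303, 141, 57, 14] 664 [498.3 243.7] [74.1 15.7] 7.1 72.9
[302, 178, 53, 15] 685 [503.6 193.5] [73.4 16.9] 6.6 72.8
hood
[350, 45, 26, 62] 594 [522.1 340.1] [77.8 28.1] 82.2 79.0
[260, 70, 44, 149] 5474 [433.9 237.6] [ 52.  188.8] 6.3 75.5
[348, 118, 9, 22] 146 [521.7 271.8] [10.6 27. ] 6.1 71.5
[346, 155, 8, 22] 144 [527.  223.2] [10.2 28. ] 7.4 71.3
[344, 192, 7, 12] 74 [531.8 179.4] [ 9.8 15.2] 8.9 71.4
```

View pics/w13.png

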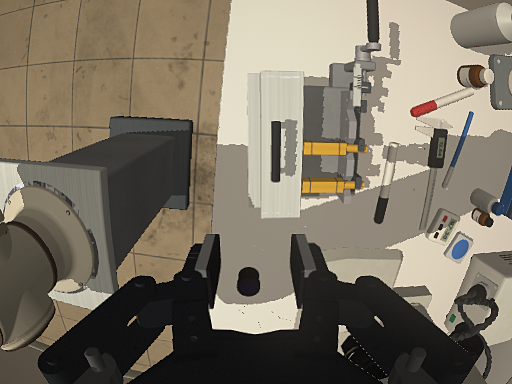

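The guard is back with its handle at (276,151), at the same height and pose as at the start. The pins and claws are in place, so I hand in.

```bash
python3 -c "
from rig import ctrl
print(ctrl.finish_job())"
```

```text
the job is handed in; nothing more can be done
None
```

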